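# Bring four posted lenses to one beam height

## Task

Move the four lenses on posts from the grey storage tray onto the four risers of the black optical rail, one on each, so that all lens centres come to the same beam height: the tallest lens on the lowest riser, and so on down to the shortest lens on the highest riser. Stand each one upright in the middle of its riser, looking straight along the rail. Do not tip a lens over, and leave the bottle and the mouse where they are.

Things in the scene. Friction and masses are not known exactly. Their poses are not given: they have to be found in the camera images.
- lens_a_centre (a point): Tallest of 4 loose lenses in the grey tray (row, about 75 mm apart, looking roughly along the row). Black ring, 34 mm diameter, 14 mm thick, on edge, on a 12 mm steel post and round foot (42 mm diameter, 8 mm high); 0.1-0.21 kg. Point: ring centre, 98 mm above the underside, 17 mm below the top. x: lens axis, through the 14 mm thickness; z: up. Pinch the ring's flat faces from above.
- lens_b_centre (a point): Second tallest of 4 loose lenses in the grey tray (row, about 75 mm apart, looking roughly along the row). Black ring, 34 mm diameter, 14 mm thick, on edge, on a 12 mm steel post and round foot (42 mm diameter, 8 mm high); 0.1-0.21 kg. Point: ring centre, 86 mm above the underside, 17 mm below the top. x: lens axis, through the 14 mm thickness; z: up. Pinch the ring's flat faces from above.
- lens_c_centre (a point): Second shortest of 4 loose lenses in the grey tray (row, about 75 mm apart, looking roughly along the row). Black ring, 34 mm diameter, 14 mm thick, on edge, on a 12 mm steel post and round foot (42 mm diameter, 8 mm high); 0.1-0.21 kg. Point: ring centre, 74 mm above the underside, 17 mm below the top. x: lens axis, through the 14 mm thickness; z: up. Pinch the ring's flat faces from above.
- lens_d_centre (a point): Shortest of 4 loose lenses in the grey tray (row, about 75 mm apart, looking roughly along the row). Black ring, 34 mm diameter, 14 mm thick, on edge, on a 12 mm steel post and round foot (42 mm diameter, 8 mm high); 0.1-0.21 kg. Point: ring centre, 62 mm above the underside, 17 mm below the top. x: lens axis, through the 14 mm thickness; z: up. Pinch the ring's flat faces from above.
- riser_a_top (a point): The lowest of four fixed round aluminium risers in a row, 75 mm apart, on the low black optical rail. Flat top of 60 mm diameter; this point is the centre of the top face, 22 mm above the rail's top face and 34 mm above the bench. x runs along the rail (the row of risers), z is up.
- riser_b_top (a point): The second lowest of four fixed round aluminium risers in a row, 75 mm apart, on the low black optical rail. Flat top of 60 mm diameter; this point is the centre of the top face, 34 mm above the rail's top face and 46 mm above the bench. x runs along the rail (the row of risers), z is up.
- riser_c_top (a point): The second highest of four fixed round aluminium risers in a row, 75 mm apart, on the low black optical rail. Flat top of 60 mm diameter; this point is the centre of the top face, 46 mm above the rail's top face and 58 mm above the bench. x runs along the rail (the row of risers), z is up.
- riser_d_top (a point): The highest of four fixed round aluminium risers in a row, 75 mm apart, on the low black optical rail. Flat top of 60 mm diameter; this point is the centre of the top face, 58 mm above the rail's top face and 70 mm above the bench. x runs along the rail (the row of risers), z is up.
- bottle_centre (a point): Bystander: small loose white bottle with a red cap, 32 mm in diameter, 85 mm tall, standing on the bench beyond the rail. The point is half-way up, on its axis.
- mouse_centre (a point): Bystander: loose black computer mouse, 100 x 58 x 31 mm, lying on the bench to the robot's right. The point is at its middle, 15 mm above the bench; x runs along its length.

How it is judged:
At the end, for the whole second after the job is handed in: Every lens is released and at rest on its own riser (tallest on lowest ... shortest on highest): within 12 mm of the riser's centre, height within 4 mm of seated flat, upright within 0.08 rad, lens axis within 0.26 rad (15 degrees) of the rail's direction, either way round (horizontal distance between lens_a_centre and riser_a_top below 0.012 m and z of lens_a_centre in the frame of riser_a_top between 0.094 and 0.102 m and angle between each of lens_a_centre, lens_b_centre, lens_c_centre, lens_d_centre's own z axis and vertical below 0.08 rad and angle between the x axis of lens_a_centre and the x axis of riser_a_top, either way round below 0.26 rad and linear speed of each of lens_a, lens_b, lens_c, lens_d below 0.01 m/s and contact force between the fingers and lens_a below 0.1 N and horizontal distance between lens_b_centre and riser_b_top below 0.012 m and z of lens_b_centre in the frame of riser_b_top between 0.082 and 0.09 m and angle between the x axis of lens_b_centre and the x axis of riser_b_top, either way round below 0.26 rad and contact force between the fingers and lens_b below 0.1 N and horizontal distance between lens_c_centre and riser_c_top below 0.012 m and z of lens_c_centre in the frame of riser_c_top between 0.07 and 0.078 m and angle between the x axis of lens_c_centre and the x axis of riser_c_top, either way round below 0.26 rad and contact force between the fingers and lens_c below 0.1 N and horizontal distance between lens_d_centre and riser_d_top below 0.012 m and z of lens_d_centre in the frame of riser_d_top between 0.058 and 0.066 m and angle between the x axis of lens_d_centre and the x axis of riser_d_top, either way round below 0.26 rad and contact force between the fingers and lens_d below 0.1 N); the robot touches nothing.
It fails at once if a lens is tipped over (more than 35 degrees) (angle between any of lens_a_centre, lens_b_centre, lens_c_centre, lens_d_centre's own z axis and vertical above 0.61 rad).
It fails at once if the white bottle is pushed more than 30 mm from its place (distance of bottle_centre from where it was at the start of the episode above 0.03 m).
It fails at once if the mouse is pushed more than 30 mm from its place (distance of mouse_centre from where it was at the start of the episode above 0.03 m).
It also fails if it takes over 93 s, if anything falls off the work surface, if the arm or the gripper's body presses on something with over 40 N, if the wrist force passes 120 N, or if a joint passes its speed limit or range.

## Robot

A 6-joint arm with a two-finger parallel gripper is mounted at the origin on the work surface. World frame = base frame: x ahead of the robot, y to its left, z up, the work surface at z = 0. Lengths are in m, angles in rad, forces in N, time in s.
With the tool pointing down it reaches from about 0.375 to 0.9 m from the base axis. Payload 3.1 kg.
Tool frame: the origin (TCP) lies at the very end of the fingers, on their centre line; the grasp point (between the pads) lies 19 mm behind it; z points along the fingers, y is the direction in which the jaws open and shut (so a half turn about z gives the same grasp; the last joint's range is limited). The gripper opens to 85 mm and grips with 20 to 120 N. Pads are 22 mm wide; open, the fingers measure 114 mm over their backs; the gripper's body (76 mm by 85 mm) begins 54 mm behind the grasp point. The pads swing forward as they close: fully open they stand 13 mm farther back than shut.
Start: joints at [-1.446, 0.527, 1.433, -0, 1.181, -0.178], TCP at [0.187, -0.596, 0.231] pointing down, gripper open.
Joint ranges: [-3.08, 3.08], [-0.75, 2.2], [0.22, 2.44], [-1.43, 4.57], [0, 2.65], [-2.85, 2.85]. Speed limits (rad/s): [2.79, 2.79, 3.14, 3.14, 3.14, 3.14].

## Interface

Orientations are given as [roll, pitch, yaw] about the fixed x, y, z axes, in that order (R = Rz(yaw) Ry(pitch) Rx(roll)).
In Python, from rig import sensors, camera, calibration, bot, recognise, regions_of gives the robot as it stands.
- The arm moves only by the shell command python3 -m crank 'ROWS' [OPENING] [FORCE]. ROWS is a JSON object of lists of equal length, an entry for each row: "translation": the shift along the tool's x, y, z in cm, a list of three; "twist": the turn, a rotation vector about the tool's x, y, z in degrees, a list of three. In form: {"translation": [[tx, ty, tz], ...], "twist": [[rx, ry, rz], ...]}. A call has 1 to 5 rows; each row is the pose to reach, as a shift and turn from the pose measured when the call began, along the tool's axes at that moment; what a row does not reach only later rows make up. A row lasts 1/8 s, in which the tool goes at most 62.5 mm and 10.7 degrees, less where a joint would pass 70% of its speed; a pose out of reach is approached as far as the arm can. A call with a gripper value outside its range is refused whole. OPENING is the finger opening in cm, from 0 to 8.54, set as the call begins (- or left out, the last holds). The fingers move at their own pace and stop on an object; FORCE is the grip in N (left out, the last holds). Time passes only in rows, so rows that repeat a pose let the fingers close. It gives the time, the measured TCP pose, the force and the opening at its end, in the units of the state.
- sensors.read_state(): the state, without advancing time (a new reading comes with each control period).
- camera(name): name is "scene" or "top" or "wrist"; returns the picture (384x512x3 uint8, blue, green, red); there is no depth.
- calibration(name): a dict with "mtx" (3x3 intrinsics, pixels), "rvec" (rotation vector, rad) and "tvec" (3), from world to camera coordinates, as OpenCV has them. Camera axes: x right, y down, z forward; pixel columns grow to the right and rows downward; lengths in m; the calibration is good to about 2 mm. The wrist camera is an equidistant fisheye: a pixel r from the principal point sees the ray r / f radians off the axis. A picture is of the moment at which its call begins: read the wrist's pose just before it. calibration takes no time and is no camera call; for the wrist camera it gives the pose at the moment of the call.
- bot.close_job(): hands the job in, once; it reports no verdict.
Trained networks look in the newest picture that a camera, given by its name, has taken for a name from the list of things; names that differ only in an ending like _2 or _b are one class to them, and where a whole thing is asked for, a point or a joint stands for the part that bears it (a point fixed in the world has none). Each returns a list of dicts, best first, with "score" (0 to 1); they miss things now and then, are a little off and sometimes report something else, mostly with a low value. They report only what shows in the picture. A call takes as long as a camera call.
- recognise(camera, target): "bbox" ([centre column, centre row, width, height] in pixels, round what is visible of it).
- regions_of(camera, target): "pixels" (384x512 bool, what is visible of it) and "bbox" ([centre column, centre row, width, height] in pixels, round what is visible of it).
The state is a dict: "time_s": time; "q": joint angles; "qvel": joint speeds; "tau": joint torques, N m; "tcp_pos": TCP position; "eef_rot": TCP orientation; "contact_force": force on the tool from outside, world axes, zero at the start; "ft_torque": the same for the moment, N m; "finger_gap": finger opening in m.
Only numpy, scipy, OpenCV 4.12 (cv2) and the standard library are available. Lean on these libraries where they do the work, as an engineer would, in place of code of your own. Each camera call takes 0.05 s, during which the arm holds its last target.

## Working session

There is one attempt and no reset: what is moved stays moved. The work goes in short steps, Python scripts to look and compute and a shell command to move; the robot and the scene stay as the last step left them, time stands still between calls to the robot, and variables do not carry over. Pictures are saved under pics/ and viewed, and the job is handed in when it is done.

```bash
ls; mkdir -p pics; python3 - <<'E'
from rig import sensors,camera,calibration
import cv2
s=sensors.read_state();print(s)
for n in ["scene","top","wrist"]:
    cv2.imwrite(f"pics/{n}0.png",camera(n));c=calibration(n);print(n,c)
E
```

```text
pics
{'time_s': 0.0, 'q': array([-1.44553417e+00,  5.28472667e-01,  1.43390873e+00, -2.04400318e-07,
        1.18143274e+00, -1.78485715e-01]), 'qvel': array([ 0.0012401 , -0.00088939,  0.00010729, -0.00033916, -0.00018564,
       -0.00060762]), 'tau': array([-8.56831430e-04, -4.42359710e+01, -1.78027171e+01, -2.65336239e-04,
        8.29035096e-03,  1.46625251e-06]), 'tcp_pos': array([ 0.18688059, -0.59564192,  0.23032761]), 'eef_rot': array([-3.13940643e+00, -3.94215366e-04,  3.03747521e-01]), 'contact_force': array([-0.04228458, -0.75581505,  0.45634906]), 'ft_torque': array([-0.00670577, -0.01374215,  0.0110191 ]), 'finger_gap': 0.08528867695796248}
scene {'mtx': array([[429.18481849,   0.        , 255.74974073],
       [  0.        , 429.18481849, 190.3030068 ],
       [  0.        ,   0.        ,   1.        ]]), 'rvec': array([ 0.74551086,  2.72297027, -0.9499975 ]), 'tvec': array([ 0.5622717 , -0.08623137,  1.36318453])}
top {'mtx': array([[448.15135389,   0.        , 248.64712892],
       [  0.        , 448.15135389, 188.35906327],
       [  0.        ,   0.        ,   1.        ]]), 'rvec': array([ 2.14451102, -2.17201583,  0.11895836]), 'tvec': array([-0.10785178,  0.60631597,  1.05412019])}
wrist {'mtx': array([[297.31863964,   0.        , 259.5163784 ],
       [  0.        , 297.31863964, 191.81889792],
       [  0.        ,   0.        ,   1.        ]]), 'rvec': array([-2.3446957 ,  1.72100198,  0.24345068]), 'tvec': array([-0.6245682 , -0.0364347 ,  0.37989111])}
```

View pics/scene0.png

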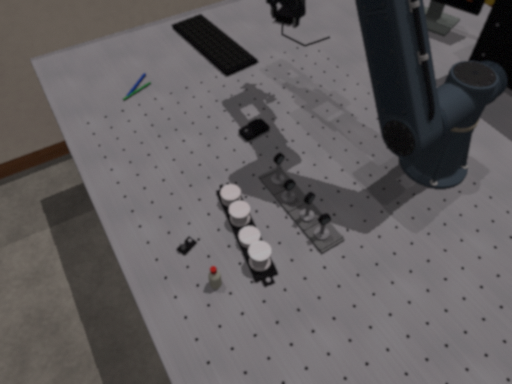

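View pics/top0.png

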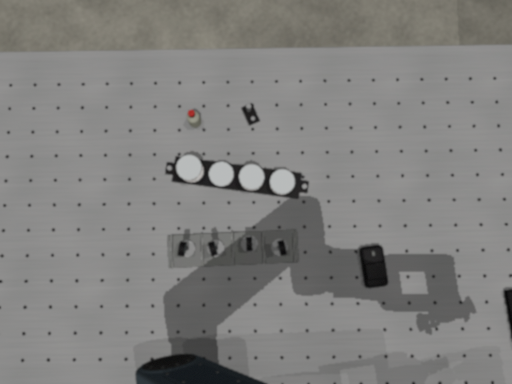

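View pics/wrist0.png

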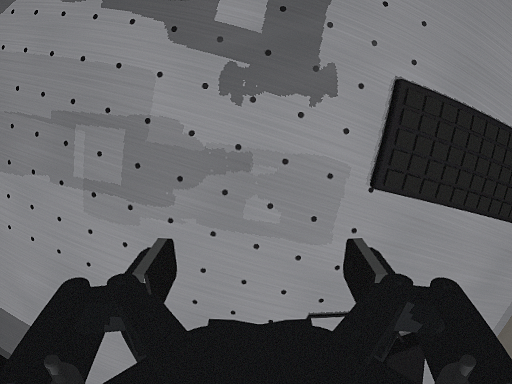

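```bash
cat > h.py <<'E'
import numpy as np,cv2
from rig import sensors,camera,calibration,recognise,regions_of
def ray(name,uv,c=None):
    c=c or calibration(name);K=c['mtx'];R=cv2.Rodrigues(np.array(c['rvec'],float))[0];t=np.array(c['tvec'],float).ravel()
    x=(uv[0]-K[0,2])/K[0,0];y=(uv[1]-K[1,2])/K[1,1]
    if name=='wrist':
        r=np.hypot(x,y);d=np.array([x*np.sin(r)/max(r,1e-9),y*np.sin(r)/max(r,1e-9),np.cos(r)])
    else: d=np.array([x,y,1.])
    return -R.T@t,R.T@d
def atz(name,uv,z,c=None):
    o,d=ray(name,uv,c);return o+d*(z-o[2])/d[2]
def proj(name,P,c=None):
    c=c or calibration(name);K=c['mtx'];R=cv2.Rodrigues(np.array(c['rvec'],float))[0];t=np.array(c['tvec'],float).ravel()
    p=R@np.array(P,float)+t
    if name=='wrist':
        r=np.hypot(p[0],p[1]);th=np.arctan2(r,p[2]);return K[0,2]+K[0,0]*th*p[0]/r,K[1,2]+K[0,0]*th*p[1]/r
    return K[0,2]+K[0,0]*p[0]/p[2],K[1,2]+K[1,1]*p[1]/p[2]
E
python3 - <<'E'
from h import *
np.set_printoptions(precision=4,suppress=True)
for n in ['top','scene']:
    im=camera(n)
    for t in ['lens_a_centre','riser_a_top','bottle_centre','mouse_centre']:
        for d in regions_of(n,t)[:6]:
            m=d['pixels'];ys,xs=np.nonzero(m)
            print(n,t,round(d['score'],2),np.round(d['bbox'],1),'cen',xs.mean().round(1),ys.mean().round(1),m.sum())
t=camera('top')[135:285,150:400];cv2.imwrite('pics/topz.png',cv2.resize(t,None,fx=3.2,fy=3.2,interpolation=cv2.INTER_CUBIC))
t=camera('scene')[140:300,170:350];cv2.imwrite('pics/scenez.png',cv2.resize(t,None,fx=3.5,fy=3.5,interpolation=cv2.INTER_CUBIC))
E
```

```text
top lens_a_centre 0.73 [280.  247.1  15.7  15. ] cen 279.3 246.8 211
top lens_a_centre 0.58 [248.8 242.8  14.3  18.1] cen 248.9 243.8 216
top riser_a_top 0.73 [222.7 172.7  23.4  25.3] cen 220.8 173.9 489
top bottle_centre 0.48 [194.7 118.2  13.6  17.5] cen 193.3 118.2 169
top mouse_centre 0.77 [374.6 266.2  28.1  40.7] cen 373.1 266.6 957
scene lens_a_centre 0.75 [278.6 171.2   9.9  36.9] cen 277.5 168.7 230
scene riser_a_top 0.75 [248.1 235.9  18.   19.3] cen 248.4 235.3 329
scene bottle_centre 0.54 [213.8 274.8  17.3  24.5] cen 214.4 277.6 253
scene bottle_centre 0.16 [278.6 170.9  16.5  35.7] cen 277.7 170.3 275
scene mouse_centre 0.91 [252.9 129.4  31.9  23.9] cen 253.2 129.6 447
```

View pics/topz.png

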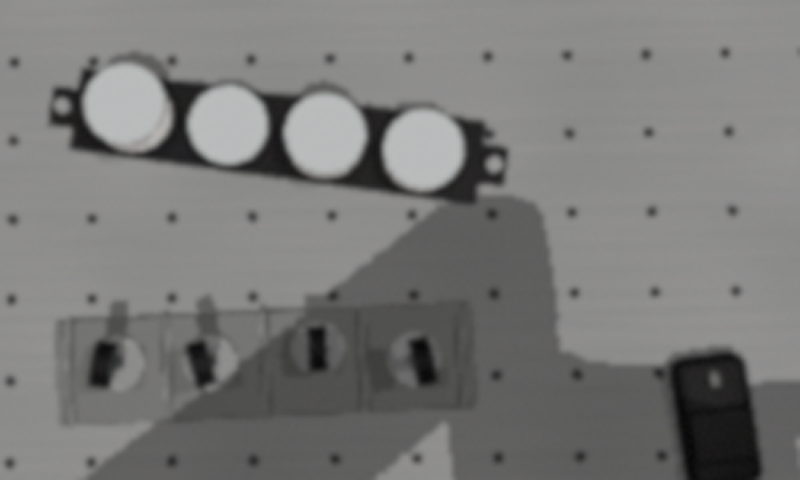

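View pics/scenez.png

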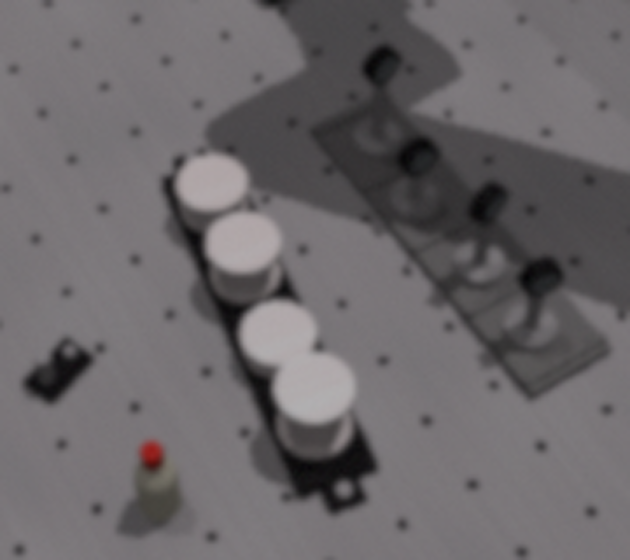

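```bash
cat > seg.py <<'E'
from h import *
def comps(m,off,amin,amax):
    n,l,st,c=cv2.connectedComponentsWithStats(m.astype(np.uint8))
    o=[]
    for i in range(1,n):
        if amin<=st[i,4]<=amax:
            cnt=np.argwhere(l==i)[:,::-1].astype(np.float32)
            o.append((c[i]+off,st[i,4],cv2.minAreaRect(cnt)[1:],st[i]))
    return o
E
python3 - <<'E'
from seg import *
np.set_printoptions(precision=2,suppress=True)
t=camera('top');s=camera('scene')
g=t.max(2);S=s.max(2)
print('riser top')
sub=cv2.resize(g[145:205,160:315],None,fx=4,fy=4,interpolation=cv2.INTER_CUBIC)
for th in (150,170): 
  for c in comps(sub>th,0,2000,20000): print(th,(c[0]+.5)/4-.5+[160,145],c[1]/16,np.array(c[2][0])/4)
print('lens top')
sub=cv2.resize(g[230:270,165:300],None,fx=4,fy=4,interpolation=cv2.INTER_CUBIC)
for th in (30,40):
  for c in comps(sub<th,0,300,4000): print(th,(c[0]+.5)/4-.5+[165,230],c[1]/16,np.array(c[2][0])/4,c[2][1])
print('riser scene')
sub=cv2.resize(S[175:285,210:285],None,fx=4,fy=4,interpolation=cv2.INTER_CUBIC)
for th in (175,):
  for c in comps(sub>th,0,1500,20000): print(th,(c[0]+.5)/4-.5+[210,175],c[1]/16,np.array(c[2][0])/4)
print('lens scene')
sub=cv2.resize(S[145:240,260:340],None,fx=4,fy=4,interpolation=cv2.INTER_CUBIC)
for th in (30,40):
  for c in comps(sub<th,0,300,4000): print(th,(c[0]+.5)/4-.5+[260,145],c[1]/16,np.array(c[2][0])/4)
E
```

```text
riser top
150 [189.39 167.91] 542.375 [27.7  24.75]
150 [220.82 173.48] 451.875 [23.86 23.69]
150 [251.18 176.51] 488.25 [24.75 24.75]
150 [281.88 181.18] 471.1875 [24.5 24. ]
170 [189.05 167.45] 468.25 [24.25 25.  ]
170 [220.79 173.52] 412.3125 [22.8  22.63]
170 [251.17 176.42] 441.8125 [23.5 23.5]
170 [281.87 181.16] 428.0 [23.25 23.25]
lens top
30 [248.8  243.77] 36.9375 [11.56  3.54] 88.56790161132812
30 [281.88 247.63] 51.875 [12.98  4.31] 75.96376037597656
40 [248.77 243.75] 49.9375 [12.52  4.27] 88.36341857910156
40 [281.87 247.67] 65.5 [13.65  5.18] 75.17352294921875
40 [181.51 248.25] 58.625 [ 5.13 12.71] 12.33908748626709
40 [212.31 247.9 ] 50.6875 [12.31  4.8 ] 73.44293212890625
riser scene
175 [239.22 209.76] 104.9375 [12.  16.5]
175 [255.26 243.56] 379.0625 [34.51 18.03]
lens scene
30 [277.42 157.26] 38.8125 [5.41 9.82]
30 [287.57 183.46] 54.4375 [ 7.2  10.95]
30 [307.88 197.73] 52.8125 [ 6.13 11.26]
30 [323.26 217.58] 50.8125 [ 7.03 10.64]
40 [277.95 157.92] 65.5625 [ 7.62 11.02]
40 [288.31 184.41] 103.1875 [10.08 12.37]
40 [308.24 198.04] 82.75 [ 8.09 12.51]
40 [323.56 218.29] 82.0 [ 9.43 11.48]
```

```bash
python3 - <<'E'
from seg import *
np.set_printoptions(precision=4,suppress=True)
def tri(a,b):
    o1,d1=ray('top',a);o2,d2=ray('scene',b)
    A=np.zeros((6,5));A[:3,:3]=A[3:,:3]=np.eye(3);A[:3,3]=-d1;A[3:,4]=-d2
    x,*_=np.linalg.lstsq(A,np.r_[o1,o2],rcond=None)
    return x[:3],np.linalg.norm(A@x-np.r_[o1,o2])
print('cam',ray('top',(0,0))[0],ray('scene',(0,0))[0])
R=[((189.05,167.45),(259.7,250.6)),((220.8,173.5),(249.4,235.1)),((251.2,176.5),(239.4,208.9)),((281.87,181.17),(230.6,192.3))]
for a,b in R: print('riser',*tri(a,b))
L=[((181.5,248.2),(323.4,218)),((212.3,247.9),(308,197.9)),((248.8,243.8),(288,184)),((281.9,247.6),(277.7,157.6))]
for a,b in L: print('lens',*tri(a,b))
hs=[.070,.034,.058,.046]
P=np.array([atz('top',a,h) for (a,_),h in zip(R,hs)]);print(P,np.diff(P,axis=0),np.linalg.norm(np.diff(P[:,:2],axis=0),axis=1))
for a,b in R:print(atz('top',a,.034)[:2],end=' ')
print()
for p,(a,b) in zip(P,R): print(proj('scene',p),b)
# areas
for A,h in zip((468,412,442,428),hs):
    print(A, np.pi*(448*.03/(1.2-h))**2, end=' | ')
E
```

```text
cam [ 0.4782 -0.1218  1.1167] [0.9378 0.5077 1.0221]
riser [0.6538 0.0252 0.0641] 0.0006484800404689893
riser [ 0.6433 -0.0479  0.0302] 0.000412197529197382
riser [ 0.6315 -0.1225  0.0548] 0.0007900170195355897
riser [ 0.6207 -0.1963  0.0416] 0.0002910550184763339
lens [0.4646 0.0381 0.0863] 0.002120696884735815
lens [ 0.4649 -0.0331  0.0937] 0.002651268926026033
lens [ 0.4735 -0.116   0.0713] 0.003558842794099701
lens [ 0.4639 -0.1896  0.1083] 0.0026389121270439784
[[ 0.6525  0.0247  0.07  ]
 [ 0.6424 -0.048   0.034 ]
 [ 0.6306 -0.1221  0.058 ]
 [ 0.62   -0.1959  0.046 ]] [[-0.01   -0.0726 -0.036 ]
 [-0.0118 -0.0742  0.024 ]
 [-0.0106 -0.0737 -0.012 ]] [0.0733 0.0751 0.0745]
[0.6585 0.0297] [ 0.6424 -0.048 ] [ 0.6341 -0.1222] [ 0.6216 -0.1967] 
(np.float64(260.2166529788888), np.float64(249.03792953252002)) (259.7, 250.6)
(np.float64(249.72034227438516), np.float64(234.19887398828627)) (249.4, 235.1)
(np.float64(239.90126143477386), np.float64(208.1880672137165)) (239.4, 208.9)
(np.float64(230.8823944585777), np.float64(191.37390122394464)) (230.6, 192.3)
468 444.4178798272984 | 412 417.39890872569964 | 442 435.1271701653146 | 428 426.1247824246892 |
```

```bash
cat >> h.py <<'E'
from scipy.spatial.transform import Rotation as Ro
def tool():
    s=sensors.read_state();return np.array(s['tcp_pos']),Ro.from_euler('xyz',s['eef_rot']),s
def go(pos,yaw):
    p,R,s=tool();T=Ro.from_euler('xyz',[np.pi,0,yaw])
    print('t=%.2f'%s['time_s'],'row trans cm',np.round(R.inv().apply(np.array(pos)-p)*100,2),'twist deg',np.round((R.inv()*T).as_rotvec(degrees=True),2),'| tcp',np.round(p,4),np.round(s['eef_rot'],3))
E
python3 - <<'E'
from h import *
p,R,s=tool();o,d=ray('wrist',(259.5,191.8));print(R.inv().apply(o-p),R.inv().apply(d))
go([.43,-.20,.24],.26)
E
```

```text
[ 0.06948534  0.00059846 -0.1434802 ] [-2.74918142e-01 -2.83722173e-04  9.61467594e-01]
t=0.85 row trans cm [ 35.05 -30.55  -0.87] twist deg [0.   0.   2.51] | tcp [ 0.187  -0.5964  0.2313] [3.142 0.    0.304]
```

```bash
python3 - <<'E'
from h import *
go([.44,-.08,.28],0)
E
```

```text
t=0.85 row trans cm [ 39.59 -41.7   -4.87] twist deg [ 0.    0.   17.41] | tcp [ 0.187  -0.5964  0.2313] [3.142 0.    0.304]
```

```bash
python3 -m crank '{"translation":[[39.6,-41.7,-4.9],[39.6,-41.7,-4.9],[39.6,-41.7,-4.9],[39.6,-41.7,-4.9],[39.6,-41.7,-4.9]],"twist":[[0,0,17.4],[0,0,17.4],[0,0,17.4],[0,0,17.4],[0,0,17.4]]}' 4.5 40; python3 -c "
from h import *
go([.44,-.08,.28],0)"
```

```text
time_s: 1.48
tcp_pos: [0.3248, -0.3152, 0.2583]
eef_rot: [3.141, -0.001, -0.001]
contact_force: [1.4, -0.4, -0.2]
finger_gap: 0.045
t=1.48 row trans cm [ 11.51 -23.52  -2.18] twist deg [ 0.05 -0.05 -0.03] | tcp [ 0.3248 -0.3152  0.2583] [ 3.141e+00 -1.000e-03 -1.000e-03]
```

```bash
python3 -m crank '{"translation":[[11.5,-23.5,-2.2],[11.5,-23.5,-2.2],[11.5,-23.5,-2.2],[11.5,-23.5,-2.2],[11.5,-23.5,-2.2]],"twist":[[0,0,0],[0,0,0],[0,0,0],[0,0,0],[0,0,0]]}'; python3 - <<'E'
from h import *
im=camera('wrist');cv2.imwrite('pics/w1.png',cv2.resize(im,None,fx=1.56,fy=1.56,interpolation=cv2.INTER_CUBIC))
c=calibration('wrist');go([.44,-.08,.28],0)
for n,P in dict(rd=(.6525,.0247,.07),ra=(.6424,-.048,.034),rc=(.6306,-.1221,.058),rb=(.62,-.196,.046),la=(.464,-.19,.108),ld=(.4735,-.116,.071),lb=(.465,-.033,.0937),lc=(.4646,.038,.086)).items(): print(n,np.round(np.array(proj('wrist',P,c))*1.56))
E
```

```text
time_s: 2.1
tcp_pos: [0.4408, -0.0772, 0.2808]
eef_rot: [3.141, -0.002, 0.005]
contact_force: [0.8, 0.3, -0.0]
finger_gap: 0.045
t=2.15 row trans cm [-0.1   0.26  0.07] twist deg [ 0.02 -0.14  0.21] | tcp [ 0.441  -0.0774  0.2807] [ 3.141e+00 -2.000e-03  4.000e-03]
rd [275.   1.]
ra [370.  20.]
rc [462.  25.]
rb [548.  48.]
la [562. 241.]
ld [455. 220.]
lb [343. 234.]
lc [252. 235.]
```

View pics/w1.png

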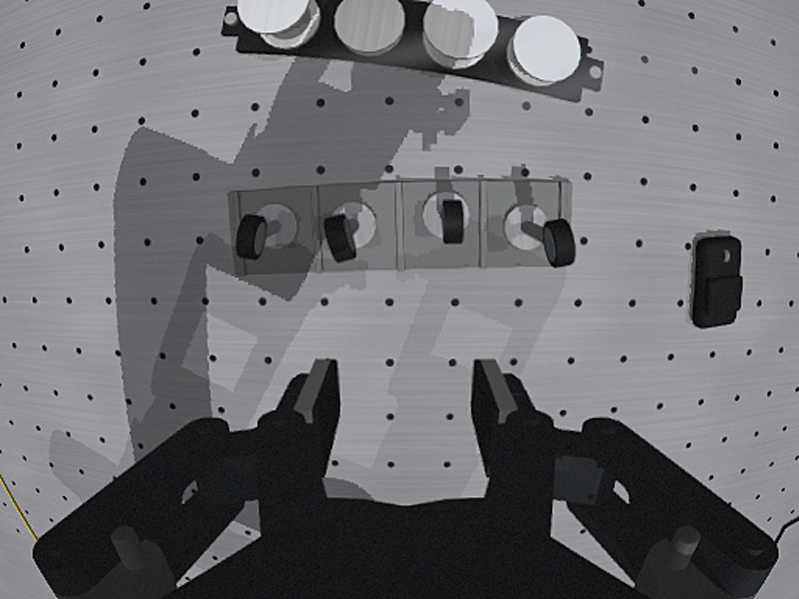

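```bash
cat > c2.py <<'E'
from seg import *
np.set_printoptions(precision=4,suppress=True)
im=camera('wrist');c=calibration('wrist');g=im.max(2)
x0,y0,x1,y1=140,115,385,175
sub=cv2.resize(g[y0:y1,x0:x1],None,fx=4,fy=4,interpolation=cv2.INTER_CUBIC)
cs=[x for x in comps(sub<45,0,1500,12000)]
for x in cs: print((x[0]+.5)/4-.5+[x0,y0],x[1]/16,np.array(x[2][0])/4,x[2][1])
E
python3 c2.py
```

```text
[290.2131 141.9797] 298.375 [27.1885 12.4366] 88.74095153808594
[216.4918 152.7451] 376.1875 [29.4391 15.3439] 74.40719604492188
[159.0527 151.671 ] 358.3125 [17.8179 29.0225] 9.619728088378906
[359.3268 155.2248] 405.9375 [30.0706 19.7633] 75.46554565429688
```

```bash
cat > c3.py <<'E'
from seg import *
from scipy.optimize import minimize
np.set_printoptions(precision=4,suppress=True)
W={'c':(159.05,151.67),'b':(216.49,152.75),'d':(290.21,141.98),'a':(359.33,155.22)}
T={'c':(181.5,248.25),'b':(212.3,247.9),'d':(248.8,243.75),'a':(281.9,247.65)}
S={'c':(323.4,218),'b':(308,197.9),'d':(288,184),'a':(277.7,157.6)}
cal={n:calibration(n) for n in('top','scene','wrist')}
H=dict(a=.098,b=.086,c=.074,d=.062)
def tri(obs,w):
    A=[];b=[]
    for n,uv in obs.items():
        o,d=ray(n,uv,cal[n]);d/=np.linalg.norm(d);M=(np.eye(3)-np.outer(d,d))*w[n];A.append(M);b.append(M@o)
    return np.linalg.lstsq(np.vstack(A),np.hstack(b),rcond=None)[0]
ims={'wrist':camera('wrist').max(2),'top':camera('top').max(2)}
F=4
for k in 'abcd':
    o={'top':T[k],'scene':S[k],'wrist':W[k]}
    P=tri(o,dict(top=1,scene=.5,wrist=1.5));print(k,P,'floor',P[2]-H[k],[np.round(np.array(proj(n,P,cal[n]))-uv,1) for n,uv in o.items()])
    z=.009+H[k]
    print('   at z=floor+.009: top',atz('top',T[k],z)[:2],'wrist',atz('wrist',W[k],z,cal['wrist'])[:2])
    masks={}
    for n,uv in (('wrist',W[k]),('top',T[k])):
        r=24 if n=='wrist' else 12
        x0,y0=int(uv[0])-r,int(uv[1])-r
        sub=cv2.resize(ims[n][y0:y0+2*r,x0:x0+2*r],None,fx=F,fy=F,interpolation=cv2.INTER_CUBIC)
        l=cv2.connectedComponents((sub<45).astype(np.uint8))[1]
        ll=l[r*F-20:r*F+20,r*F-20:r*F+20];v=np.bincount(ll[ll>0]).argmax()
        masks[n]=((l==v),x0,y0)
    th=np.linspace(0,2*np.pi,40)
    def cost(p,ns=('wrist','top')):
        J=0
        x,y,ps=p
        ax=np.array([np.sin(ps),-np.cos(ps),0]);s_=np.array([np.cos(ps),np.sin(ps),0])
        for n in ns:
            m,x0,y0=masks[n]
            pts=[]
            for t in th:
                for sg in(-.007,.007):
                    q=np.array([x,y,z])+ax*sg+.017*(np.cos(t)*s_+np.sin(t)*np.array([0,0,1]))
                    u=proj(n,q,cal[n]);pts.append([(u[0]-x0+.5)*F-.5,(u[1]-y0+.5)*F-.5])
            hull=cv2.convexHull(np.round(np.array(pts)*16).astype(np.int32))
            mm=np.zeros(m.shape,np.uint8);cv2.fillConvexPoly(mm,hull,1,shift=4)
            J+=1-(mm.astype(bool)&m).sum()/(mm.astype(bool)|m).sum()
        return J
    for ns in (('wrist',),('top',),('wrist','top')):
        best=min((minimize(lambda p:cost(p,ns),[P[0],P[1],y0],method='Nelder-Mead',options=dict(initial_simplex=[[P[0],P[1],y0],[P[0]+.003,P[1],y0],[P[0],P[1]+.003,y0],[P[0],P[1],y0+.15]])) for y0 in(-.25,0,.25)),key=lambda r:r.fun)
        print('   ',ns,best.x,best.fun)
E
python3 c3.py
```

```text
a [ 0.463  -0.1895  0.1109] floor 0.01286939262810774 [array([ 0.5, -0.3]), array([ 0.9, -0.7]), array([-0.5, -0. ])]
   at z=floor+.009: top [ 0.4622 -0.1886] wrist [ 0.4624 -0.1915]
    ('wrist',) [ 0.4627 -0.1876  0.284 ] 0.27934818756235447
    ('top',) [ 0.4625 -0.1887  0.3956] 0.5228684359119142
    ('wrist', 'top') [ 0.463  -0.1873  0.2859] 0.8079083445255589
b [ 0.4626 -0.032   0.096 ] floor 0.010016410446267388 [array([-0.1,  0.4]), array([ 1.7, -0.6]), array([ 0.2, -0.8])]
   at z=floor+.009: top [ 0.4634 -0.032 ] wrist [ 0.4616 -0.0316]Traceback (most recent call last):
  File "c3.py", line 27, in <module>
    ll=l[r*F-20:r*F+20,r*F-20:r*F+20];v=np.bincount(ll[ll>0]).argmax()
                                        ~~~~~~~~~~~~~~~~~~~~~~~~~~~~^^
ValueError: attempt to get argmax of an empty sequence
```

```bash
python3 - <<'E'
from h import *
go([.4625,-.189,.16],.285)
E
```

```text
t=2.30 row trans cm [ 2.3  10.78 12.02] twist deg [ 8.000e-02 -1.000e-02 -1.638e+01] | tcp [ 0.4396 -0.081   0.2801] [ 3.14e+00 -0.00e+00 -1.00e-03]
```

```bash
python3 -m crank '{"translation":[[2.3,10.8,6],[2.3,10.8,6],[2.3,10.8,12],[2.3,10.8,12],[2.3,10.8,12]],"twist":[[0,0,-16.4],[0,0,-16.4],[0,0,-16.4],[0,0,-16.4],[0,0,-16.4]]}'; cat > look.py <<'E'
import sys
from h import *
im=camera('wrist');c=calibration('wrist')
cv2.imwrite(f'pics/{sys.argv[1]}.png',cv2.resize(im,None,fx=1.56,fy=1.56,interpolation=cv2.INTER_CUBIC))
p,R,s=tool();print(s['time_s'],p,s['eef_rot'],s['finger_gap'],s['contact_force'])
E
python3 look.py w2
```

```text
time_s: 2.92
tcp_pos: [0.4624, -0.1902, 0.1614]
eef_rot: [3.139, -0.0, 0.284]
contact_force: [-0.2, -0.2, 0.4]
finger_gap: 0.0449
2.975 [ 0.46318437 -0.19014925  0.16235773] [ 3.13728715e+00 -2.14319606e-03  2.84780724e-01] 0.04432723261470202 [0.17214206 0.66296356 0.68018549]
```

View pics/w2.png

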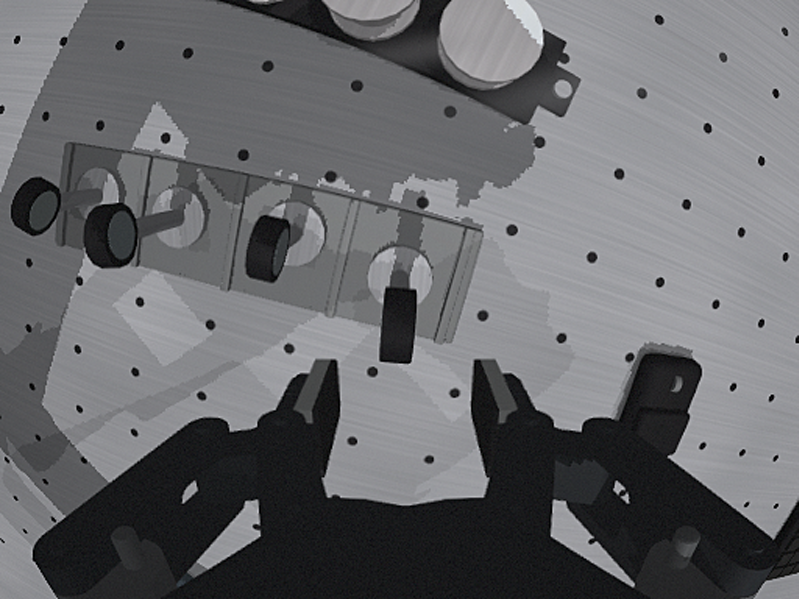

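```bash
cat > fit.py <<'E'
# fit ring pose in wrist image: args approx x y z(yaw)
import sys
from seg import *
from scipy.optimize import minimize
np.set_printoptions(precision=4,suppress=True)
def fit(x,y,z,ps,th=45,name='wrist'):
    c=calibration(name);g=camera(name).max(2)
    uv=proj(name,(x,y,z),c);r=34;F=4
    x0,y0=int(uv[0])-r,int(uv[1])-r
    sub=cv2.resize(g[y0:y0+2*r,x0:x0+2*r],None,fx=F,fy=F,interpolation=cv2.INTER_CUBIC)
    l=cv2.connectedComponents((sub<th).astype(np.uint8))[1]
    ll=l[r*F-32:r*F+32,r*F-32:r*F+32];v=np.bincount(ll[ll>0]).argmax();m=l==v
    m=cv2.morphologyEx(m.astype(np.uint8),cv2.MORPH_OPEN,np.ones((25,25))).astype(bool)
    tt=np.linspace(0,2*np.pi,40)
    def hullm(p):
        ax=np.array([np.sin(p[2]),-np.cos(p[2]),0]);s_=np.array([np.cos(p[2]),np.sin(p[2]),0]);pts=[]
        for t in tt:
            for sg in(-.007,.007):
                u=proj(name,np.array([p[0],p[1],z])+ax*sg+.017*(np.cos(t)*s_+np.sin(t)*np.array([0,0,1])),c)
                pts.append([(u[0]-x0+.5)*F-.5,(u[1]-y0+.5)*F-.5])
        mm=np.zeros(m.shape,np.uint8);cv2.fillConvexPoly(mm,cv2.convexHull(np.round(np.array(pts)*16).astype(np.int32)),1,shift=4);return mm.astype(bool)
    def cost(p):
        mm=hullm(p);return 1-(mm&m).sum()/(mm|m).sum()
    b=min((minimize(cost,[x,y,q],method='Nelder-Mead',options=dict(initial_simplex=[[x,y,q],[x+.004,y,q],[x,y+.004,q],[x,y,q+.15]])) for q in(ps-.2,ps,ps+.2)),key=lambda r:r.fun)
    mm=hullm(b.x);dbg=np.dstack([sub,sub,sub]);dbg[mm&~m]=(0,0,255);dbg[m&~mm]=(255,0,0);cv2.imwrite('pics/fit.png',dbg)
    return b.x,b.fun
if __name__=='__main__':
    a=[float(v) for v in sys.argv[1:5]]
    print('fit',fit(*a,th=float(sys.argv[5]) if len(sys.argv)>5 else 45))
E
python3 fit.py .4627 -.188 .107 .285;python3 fit.py .4627 -.188 .110 .285; python3 -c "
from h import *
go([.4625,-.188,.09],.285)"
```

```text
fit (array([ 0.4625, -0.1872,  0.1883]), np.float64(0.06566729380348368))
fit (array([ 0.4632, -0.1869,  0.1951]), np.float64(0.09878005448300364))
t=3.08 row trans cm [-0.09 -0.25  7.29] twist deg [ 0.33 -0.19  0.05] | tcp [ 0.4637 -0.1898  0.1629] [ 3.136e+00 -3.000e-03  2.860e-01]
```

View pics/fit.png

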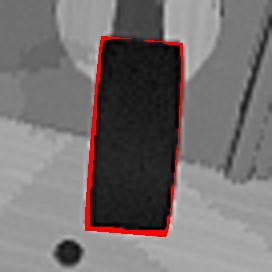

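```bash
python3 -c "
from h import *
go([.4625,-.1873,.09],.195)"
```

```text
t=3.08 row trans cm [-0.07 -0.32  7.29] twist deg [ 0.32 -0.2   5.21] | tcp [ 0.4637 -0.1898  0.1629] [ 3.136e+00 -3.000e-03  2.860e-01]
```

```bash
python3 -m crank '{"translation":[[-0.1,-0.3,1.5],[-0.1,-0.3,3.5],[-0.1,-0.3,5.5],[-0.1,-0.3,7.2],[-0.1,-0.3,7.2]],"twist":[[0.3,-0.2,5.2],[0.3,-0.2,5.2],[0.3,-0.2,5.2],[0.3,-0.2,5.2],[0.3,-0.2,5.2]]}'; python3 look.py w3
```

```text
time_s: 3.7
tcp_pos: [0.4626, -0.1872, 0.0919]
eef_rot: [3.14, -0.001, 0.196]
contact_force: [-0.4, -0.7, 0.6]
finger_gap: 0.0452
3.75 [ 0.46296739 -0.18753677  0.09232547] [ 3.13957720e+00 -1.68651274e-03  1.96049532e-01] 0.04481008376696286 [-0.7494651  -0.03946365  0.53958147]
```

View pics/w3.png

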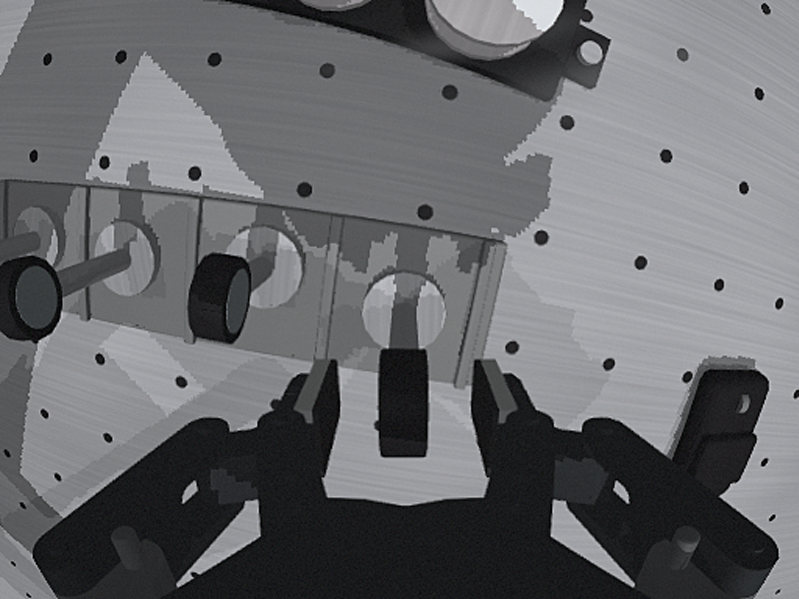

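```bash
python3 -m crank '{"translation":[[0,0,0.2],[0,0,0.2],[0,0,0.2],[0,0,0.2],[0,0,0.2]],"twist":[[0,0,0],[0,0,0],[0,0,0],[0,0,0],[0,0,0]]}' 0.6 50; python3 look.py w4
```

```text
time_s: 4.38
tcp_pos: [0.4636, -0.1878, 0.0914]
eef_rot: [3.138, -0.003, 0.196]
contact_force: [0.3, 0.6, 7.0]
finger_gap: 0.0135
4.425 [ 0.46354686 -0.1877745   0.0913728 ] [ 3.13840127e+00 -3.09337385e-03  1.95953601e-01] 0.013313384502151722 [-0.53198522  1.53803306  6.76536232]
```

View pics/w4.png

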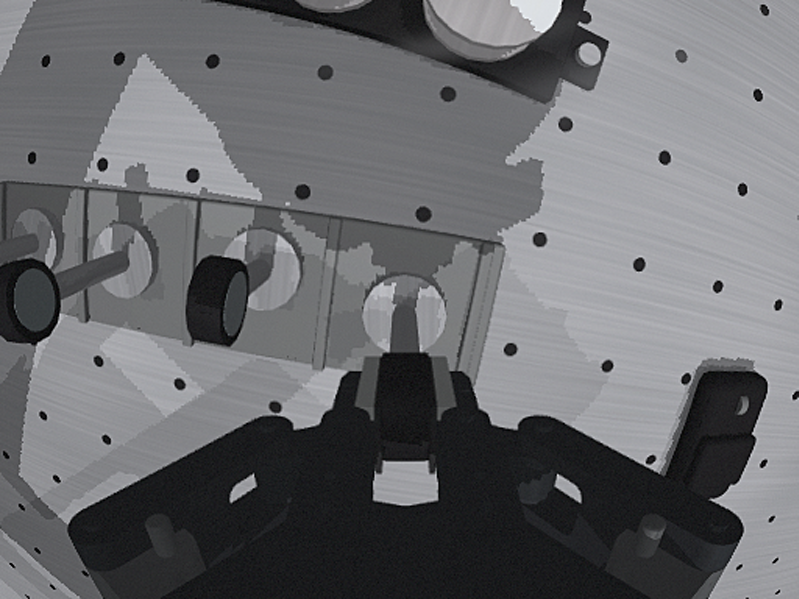

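```bash
python3 -m crank '{"translation":[[0,0,-1],[0,0,-4],[0,0,-9],[0,0,-14],[0,0,-15]],"twist":[[0,0,0],[0,0,0],[0,0,0],[0,0,0],[0,0,0]]}'; python3 - <<'E'
from h import *
print(tool()[2]['finger_gap'])
p=np.array([[.6525,.0247],[.6424,-.048],[.6306,-.1221],[.62,-.1959]])
d=np.polyfit(p[:,1],p[:,0],1);print(d, np.arctan(d[0]))
go([.55,-.048,.25],-.145)
E
```

```text
time_s: 5.05
tcp_pos: [0.4646, -0.1885, 0.245]
eef_rot: [3.133, -0.008, 0.196]
contact_force: [0.2, 0.2, -1.0]
finger_gap: 0.0134
0.013417481366884958
[0.14853734 0.64904895] 0.14745917151503254
t=5.05 row trans cm [ 11.12 -12.11  -0.51] twist deg [ 0.42 -0.56 19.54] | tcp [ 0.4646 -0.1885  0.245 ] [ 3.133 -0.008  0.196]
```

```bash
python3 -m crank '{"translation":[[5.5,-6,-0.5],[11.1,-12.1,-0.5],[11.1,-12.1,-0.5],[11.1,-12.1,-0.5],[11.1,-12.1,-0.5]],"twist":[[0.4,-0.5,10],[0.4,-0.5,19.5],[0.4,-0.5,19.5],[0.4,-0.5,19.5],[0.4,-0.5,19.5]]}'; python3 look.py w5; python3 - <<'E'
from h import *
c=calibration('wrist')
for n,P in dict(rd=(.6525,.0247,.07),ra=(.6424,-.048,.034),rc=(.6306,-.1221,.058),rb=(.62,-.196,.046)).items(): print(n,np.round(np.array(proj('wrist',P,c))*1.56))
E
```

```text
time_s: 5.68
tcp_pos: [0.5486, -0.0479, 0.2487]
eef_rot: [3.141, 0.002, -0.143]
contact_force: [0.2, -0.2, -0.9]
finger_gap: 0.013
5.725 [ 0.54864179 -0.04854351  0.24891568] [ 3.14133732e+00  1.58649175e-03 -1.44600613e-01] 0.013424790886062483 [-0.55259459 -0.46968617 -1.71013294]
rd [279. 141.]
ra [386. 140.]
rc [489. 141.]
rb [580. 148.]
```

View pics/w5.png

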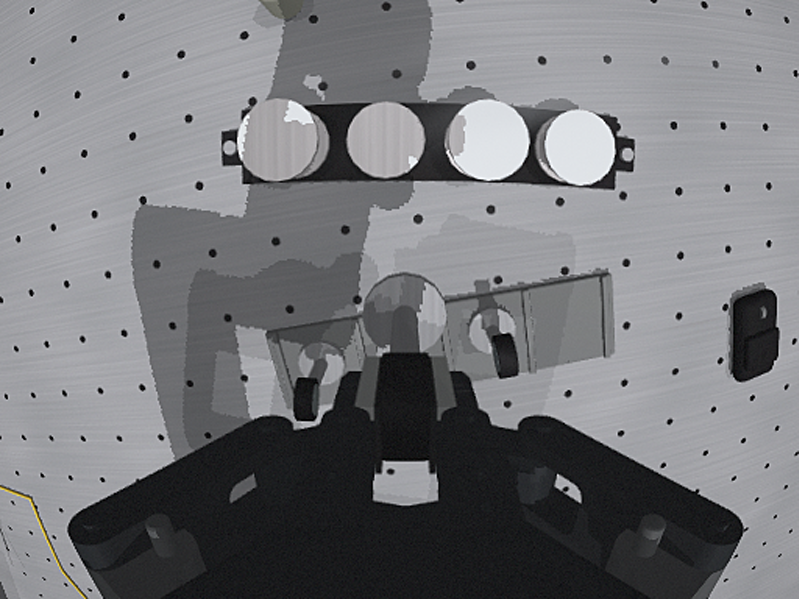

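```bash
python3 -c "
from h import *
go([.6424,-.048,.16],-.147)"
```

```text
t=5.72 row trans cm [ 9.28 -1.41  8.88] twist deg [0.01 0.09 0.14] | tcp [ 0.5486 -0.0485  0.2489] [ 3.141e+00  2.000e-03 -1.450e-01]
```

```bash
python3 -m crank '{"translation":[[5,-0.7,0],[9.3,-1.4,0],[9.3,-1.4,4],[9.3,-1.4,8.9],[9.3,-1.4,8.9]],"twist":[[0,0,0],[0,0,0],[0,0,0],[0,0,0],[0,0,0]]}'; python3 -c "
from h import *
go([.6424,-.048,.121],-.147)"; python3 look.py w6
```

```text
time_s: 6.35
tcp_pos: [0.6382, -0.0488, 0.1551]
eef_rot: [-3.141, 0.014, -0.147]
contact_force: [-0.6, 1.1, -2.0]
finger_gap: 0.0133
t=6.35 row trans cm [ 0.45 -0.14  3.41] twist deg [-0.04  0.78  0.01] | tcp [ 0.6382 -0.0488  0.1551] [-3.141  0.014 -0.147]
6.4 [ 0.64070961 -0.04916801  0.15812442] [-3.14151524  0.00680547 -0.14651622] 0.013378345165564081 [ 0.06655526  0.9340536  -0.09079731]
```

View pics/w6.png

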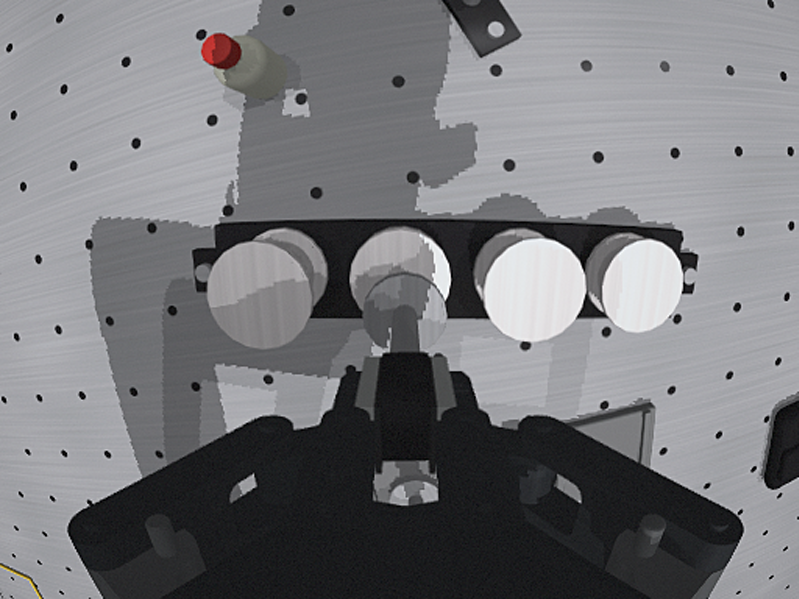

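```bash
python3 -c "
from h import *
go([.6424,-.048,.121],-.147)"
```

```text
t=6.40 row trans cm [ 0.18 -0.14  3.71] twist deg [-0.    0.39  0.03] | tcp [ 0.6407 -0.0492  0.1581] [-3.142  0.007 -0.147]
```

```bash
python3 -m crank '{"translation":[[0.2,-0.1,1.5],[0.2,-0.1,3],[0.2,-0.1,3.7],[0.2,-0.1,3.7],[0.2,-0.1,3.7]],"twist":[[0,0.4,0],[0,0.4,0],[0,0.4,0],[0,0.4,0],[0,0.4,0]]}'; python3 look.py w7;python3 -c "
from h import *
go([.6424,-.048,.121],-.147)"
```

```text
time_s: 7.02
tcp_pos: [0.643, -0.0484, 0.1215]
eef_rot: [-3.142, -0.001, -0.146]
contact_force: [0.4, 0.3, -0.2]
finger_gap: 0.0134
7.075 [ 0.64306673 -0.04842482  0.12163565] [-3.14158594e+00 -1.33870943e-03 -1.46389363e-01] 0.013369082052187032 [-0.09243613 -0.29999483 -1.35016627]
t=7.08 row trans cm [-0.07 -0.03  0.06] twist deg [-0.   -0.08  0.03] | tcp [ 0.6431 -0.0484  0.1216] [-3.142e+00 -1.000e-03 -1.460e-01]
```

View pics/w7.png

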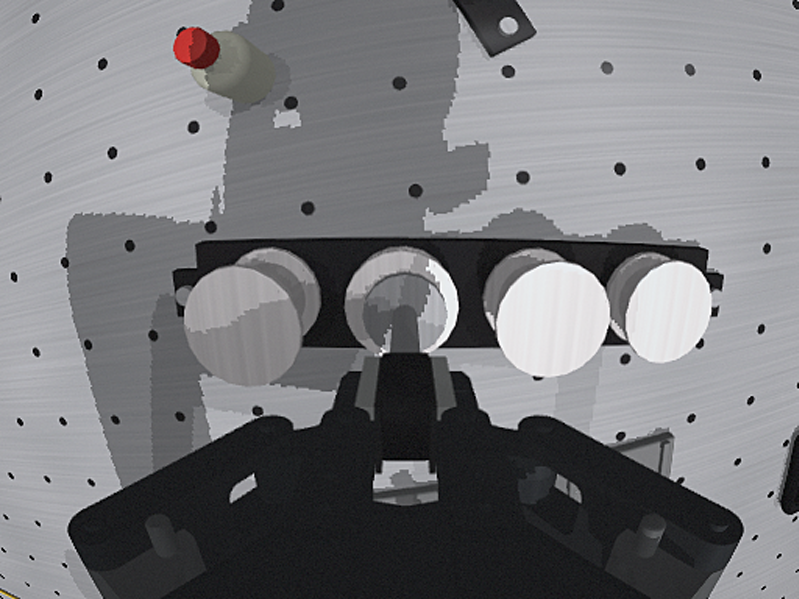

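```bash
python3 -m crank '{"translation":[[-0.05,-0.1,0.1],[-0.05,-0.1,0.2],[-0.05,-0.1,0.3],[-0.05,-0.1,0.3],[-0.05,-0.1,0.3]],"twist":[[0,0,0],[0,0,0],[0,0,0],[0,0,0],[0,0,0]]}'
```

```text
time_s: 7.7
tcp_pos: [0.6427, -0.0474, 0.1186]
eef_rot: [3.142, -0.001, -0.146]
contact_force: [-0.5, -0.1, -3.0]
finger_gap: 0.0135
```

```bash
python3 -m crank '{"translation":[[0,0,0.1],[0,0,0.15],[0,0,0.15],[0,0,0.15]],"twist":[[0,0,0],[0,0,0],[0,0,0],[0,0,0]]}'
```

```text
time_s: 8.2
tcp_pos: [0.6427, -0.0474, 0.1171]
eef_rot: [3.142, -0.001, -0.146]
contact_force: [-0.3, 0.5, -1.1]
finger_gap: 0.0132
```

```bash
python3 -m crank '{"translation":[[0,0,0.1],[0,0,0.15],[0,0,0.15],[0,0,0.15]],"twist":[[0,0,0],[0,0,0],[0,0,0],[0,0,0]]}'; python3 -m crank '{"translation":[[0,0,0.1],[0,0,0.1],[0,0,0.1]],"twist":[[0,0,0],[0,0,0],[0,0,0]]}'
```

```text
time_s: 8.7
tcp_pos: [0.6427, -0.0474, 0.1156]
eef_rot: [3.142, -0.001, -0.146]
contact_force: [0.3, 0.1, -2.1]
finger_gap: 0.0131
time_s: 9.07
tcp_pos: [0.6429, -0.0474, 0.1155]
eef_rot: [3.142, -0.002, -0.146]
contact_force: [-2.0, 0.2, 5.4]
finger_gap: 0.0133
```

```bash
python3 -m crank '{"translation":[[0,0,0],[0,0,0],[0,0,0],[0,0,0]],"twist":[[0,0,0],[0,0,0],[0,0,0],[0,0,0]]}' 3.6; python3 look.py w8
```

```text
time_s: 9.57
tcp_pos: [0.6429, -0.0474, 0.1152]
eef_rot: [3.142, -0.002, -0.146]
contact_force: [0.5, -1.0, -1.0]
finger_gap: 0.0357
9.625 [ 0.64287101 -0.04736459  0.11530195] [ 3.14150753e+00 -1.78827593e-03 -1.46304006e-01] 0.03624683896943421 [ 0.65005297 -0.52009066 -0.56961825]
```

View pics/w8.png

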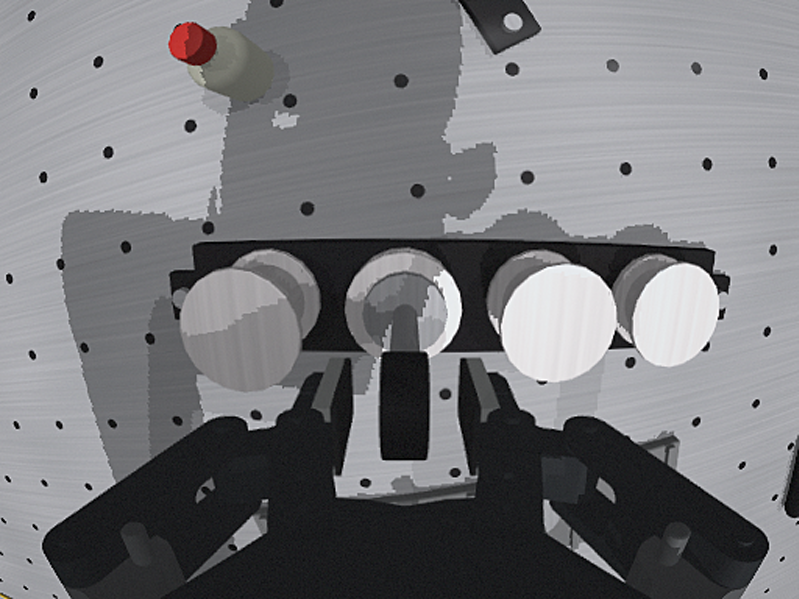

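```bash
python3 -m crank '{"translation":[[0,0,-2],[0,0,-6],[0,0,-9],[0,0,-9]],"twist":[[0,0,0],[0,0,0],[0,0,0],[0,0,0]]}' 3.6; python3 -c "
from h import *
go([.4626,-.033,.15],.24)"
```

```text
time_s: 10.12
tcp_pos: [0.6446, -0.0478, 0.2083]
eef_rot: [3.141, -0.008, -0.146]
contact_force: [-0.2, -0.6, -0.7]
finger_gap: 0.0358
t=10.12 row trans cm [-18.27   1.19   5.67] twist deg [  0.13  -0.46 -22.13] | tcp [ 0.6446 -0.0478  0.2083] [ 3.141 -0.008 -0.146]
```

```bash
python3 -m crank '{"translation":[[-6,0.4,0],[-12,0.8,0],[-18.2,1.2,2],[-18.2,1.2,5.6],[-18.2,1.2,5.6]],"twist":[[0.1,-0.5,-7],[0.1,-0.5,-15],[0.1,-0.5,-22],[0.1,-0.5,-22],[0.1,-0.5,-22]]}' 4.5;python3 -m crank '{"translation":[[0,0,0],[0,0,0]],"twist":[[0,0,0],[0,0,0]]}' ;  python3 look.py w9; for z in .094 .096; do python3 fit.py .4626 -.032 $z .2; done; python3 -c "
from h import *
go([.4626,-.032,.079],.2)"
```

```text
time_s: 10.75
tcp_pos: [0.4604, -0.0325, 0.1486]
eef_rot: [-3.138, 0.007, 0.237]
contact_force: [-0.3, -0.1, 0.3]
finger_gap: 0.0446
time_s: 11.0
tcp_pos: [0.4617, -0.0328, 0.1492]
eef_rot: [-3.139, 0.005, 0.237]
contact_force: [0.9, -0.3, 0.8]
finger_gap: 0.0451
11.05 [ 0.46169175 -0.03279257  0.14922419] [-3.13936217  0.00504607  0.23745825] 0.045180342766390616 [-0.37834727 -0.03413816 -0.31822312]
fit (array([ 0.4621, -0.0317,  0.2556]), np.float64(0.0714631782945736))
fit (array([ 0.4625, -0.0317,  0.2658]), np.float64(0.08352117688931071))
t=11.15 row trans cm [ 0.18 -0.02  7.01] twist deg [-0.13  0.31  2.15] | tcp [ 0.4613 -0.0327  0.1492] [-3.139  0.005  0.237]
```

View pics/w9.png

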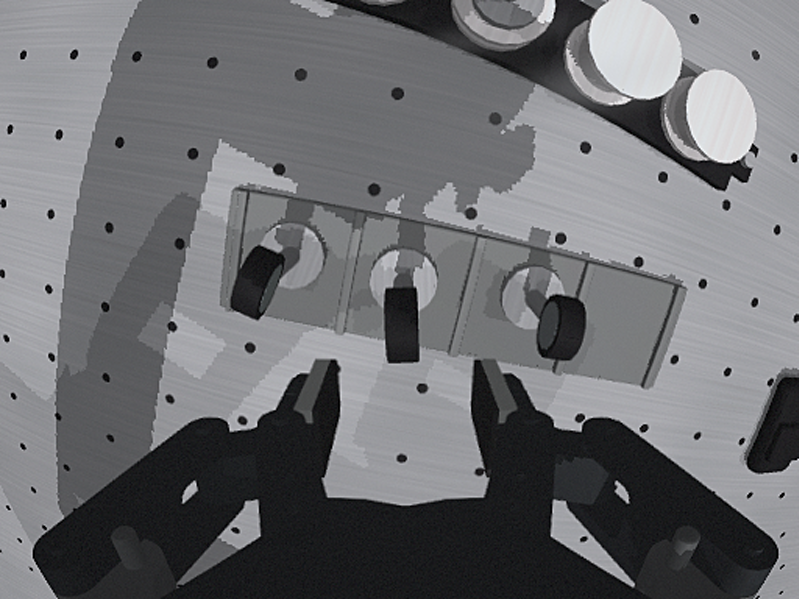

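View pics/fit.png

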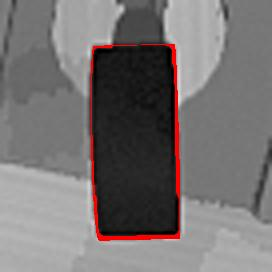

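```bash
python3 -c "
from h import *
go([.4624,-.0317,.0795],.26)"
```

```text
t=11.15 row trans cm [ 0.17 -0.05  6.96] twist deg [-0.14  0.31 -1.29] | tcp [ 0.4613 -0.0327  0.1492] [-3.139  0.005  0.237]
```

```bash
python3 -m crank '{"translation":[[0.2,-0.05,2],[0.2,-0.05,4],[0.2,-0.05,6],[0.2,-0.05,7],[0.2,-0.05,7]],"twist":[[-0.1,0.3,-1.3],[-0.1,0.3,-1.3],[-0.1,0.3,-1.3],[-0.1,0.3,-1.3],[-0.1,0.3,-1.3]]}'; python3 -m crank '{"translation":[[0,0,0],[0,0,0],[0,0,0],[0,0,0],[0,0,0]],"twist":[[0,0,0],[0,0,0],[0,0,0],[0,0,0],[0,0,0]]}' 0.6 50; python3 look.py w10
```

```text
time_s: 11.78
tcp_pos: [0.4627, -0.0316, 0.0789]
eef_rot: [-3.14, 0.001, 0.26]
contact_force: [-0.3, 0.8, -0.3]
finger_gap: 0.0449
time_s: 12.4
tcp_pos: [0.4632, -0.0317, 0.0795]
eef_rot: [-3.141, -0.001, 0.26]
contact_force: [-0.6, 1.0, 6.0]
finger_gap: 0.0134
12.45 [ 0.46323952 -0.03175707  0.07951463] [-3.14126906e+00 -5.77776363e-04  2.60264814e-01] 0.01348576861161549 [-0.2951833   1.02606412  6.67986479]
```

View pics/w10.png

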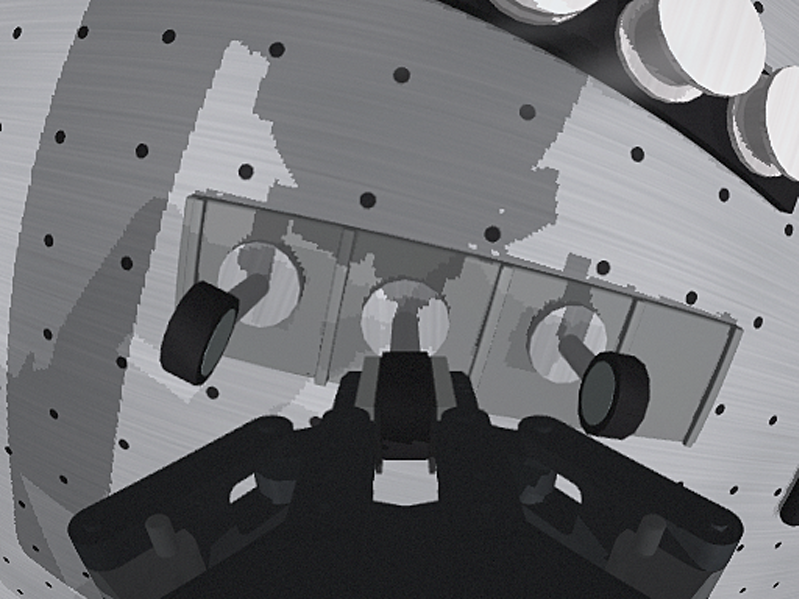

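```bash
python3 -m crank '{"translation":[[0,0,-1],[0,0,-4],[0,0,-9],[0,0,-14],[0,0,-14]],"twist":[[0,0,0],[0,0,0],[0,0,0],[0,0,0],[0,0,0]]}'; python3 -c "
from h import *
go([.62,-.196,.215],-.147)"
```

```text
time_s: 13.08
tcp_pos: [0.4655, -0.0325, 0.2233]
eef_rot: [3.137, -0.008, 0.26]
contact_force: [0.1, 0.4, -1.6]
finger_gap: 0.0131
t=13.07 row trans cm [10.71 19.78  1.01] twist deg [ 0.17 -0.53 23.34] | tcp [ 0.4655 -0.0325  0.2233] [ 3.137 -0.008  0.26 ]
```

```bash
python3 -m crank '{"translation":[[2.7,5,0],[5.4,10,0],[8,15,0],[10.7,19.8,1],[10.7,19.8,1]],"twist":[[0.2,-0.5,6],[0.2,-0.5,12],[0.2,-0.5,18],[0.2,-0.5,23.3],[0.2,-0.5,23.3]]}'; python3 -c "
from h import *
go([.62,-.196,.125],-.147)"
```

```text
time_s: 13.7
tcp_pos: [0.621, -0.1993, 0.2117]
eef_rot: [-3.141, 0.002, -0.149]
contact_force: [-0.8, 1.6, -2.4]
finger_gap: 0.013
t=13.70 row trans cm [-0.13 -0.3   8.67] twist deg [-0.05  0.1  -0.13] | tcp [ 0.621  -0.1993  0.2117] [-3.141e+00  2.000e-03 -1.490e-01]
```

```bash
python3 -m crank '{"translation":[[-0.1,-0.3,2],[-0.1,-0.3,4.5],[-0.1,-0.3,7],[-0.1,-0.3,8.6],[-0.1,-0.3,8.6]],"twist":[[0,0,0],[0,0,0],[0,0,0],[0,0,0],[0,0,0]]}'; python3 look.py w11; python3 -c "
from h import *
go([.62,-.196,.1165],-.147)"
```

```text
time_s: 14.32
tcp_pos: [0.6185, -0.1949, 0.1238]
eef_rot: [-3.139, 0.007, -0.149]
contact_force: [-0.5, -0.3, -0.7]
finger_gap: 0.0131
14.375 [ 0.61963161 -0.19548245  0.12515394] [-3.14008661  0.00356478 -0.14894713] 0.013580609399935049 [ 0.49390437 -0.04042082 -1.8589396 ]
t=14.38 row trans cm [0.05 0.05 0.87] twist deg [-0.09  0.2  -0.11] | tcp [ 0.6196 -0.1955  0.1252] [-3.14   0.004 -0.149]
```

View pics/w11.png

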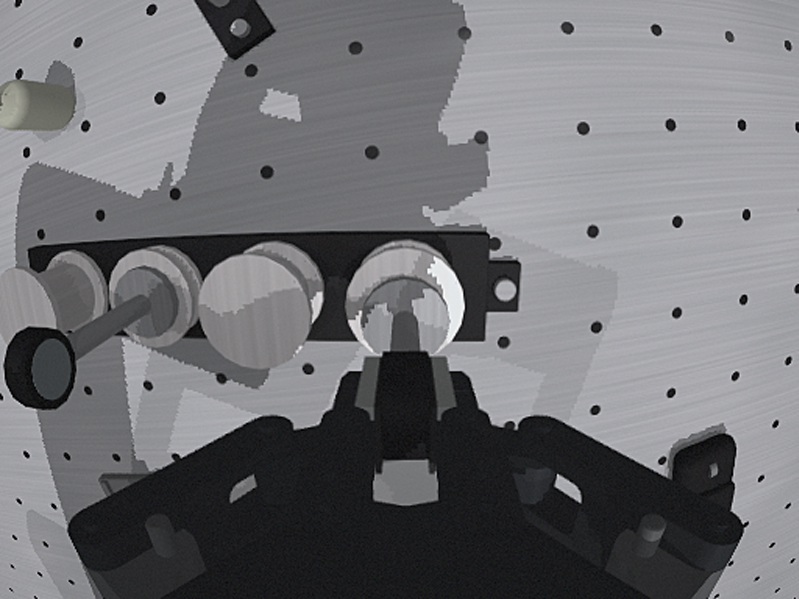

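```bash
python3 -m crank '{"translation":[[0.15,0,0.3],[0.15,0,0.6],[0.15,0,0.75],[0.15,0,0.75],[0.15,0,0.75]],"twist":[[0,0.2,0],[0,0.2,0],[0,0.2,0],[0,0.2,0],[0,0.2,0]]}';python3 -m crank '{"translation":[[0,0,0.1],[0,0,0.15],[0,0,0.15]],"twist":[[0,0,0],[0,0,0],[0,0,0]]}'
```

```text
time_s: 15.0
tcp_pos: [0.6212, -0.1957, 0.1178]
eef_rot: [-3.14, -0.0, -0.149]
contact_force: [0.2, -0.4, -2.2]
finger_gap: 0.0133
time_s: 15.38
tcp_pos: [0.6211, -0.1957, 0.1162]
eef_rot: [-3.14, -0.0, -0.149]
contact_force: [-0.4, -0.4, -1.9]
finger_gap: 0.0135
```

```bash
python3 -m crank '{"translation":[[0,0,0.08],[0,0,0.08],[0,0,0.08]],"twist":[[0,0,0],[0,0,0],[0,0,0]]}'
```

```text
time_s: 15.75
tcp_pos: [0.6212, -0.1957, 0.1156]
eef_rot: [-3.14, -0.0, -0.149]
contact_force: [0.9, 0.3, 1.0]
finger_gap: 0.0132
```

Contact starting (1 N against −2 N carried); one more small step, then release.

```bash
python3 -m crank '{"translation":[[0,0,0.08],[0,0,0.08],[0,0,0.08]],"twist":[[0,0,0],[0,0,0],[0,0,0]]}';python3 -m crank '{"translation":[[0,0,0],[0,0,0],[0,0,0],[0,0,0]],"twist":[[0,0,0],[0,0,0],[0,0,0],[0,0,0]]}' 3.6; python3 look.py w12
```

```text
time_s: 16.12
tcp_pos: [0.6214, -0.1957, 0.1156]
eef_rot: [-3.14, -0.001, -0.149]
contact_force: [-1.2, 1.6, 6.0]
finger_gap: 0.0137
time_s: 16.62
tcp_pos: [0.6213, -0.1957, 0.1153]
eef_rot: [-3.14, -0.001, -0.149]
contact_force: [-0.8, -0.2, 0.3]
finger_gap: 0.0362
16.675 [ 0.62134588 -0.19575912  0.11542193] [-3.14033408e+00 -7.16305108e-04 -1.48944138e-01] 0.036148941866862426 [-0.05523857  0.76568398  0.150946  ]
```

View pics/w12.png

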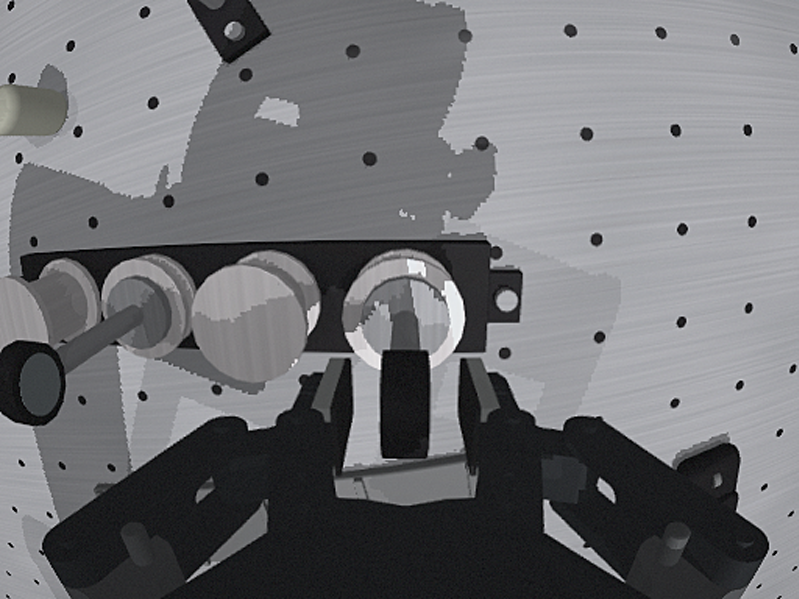

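```bash
python3 -m crank '{"translation":[[0,0,-2],[0,0,-6],[0,0,-10],[0,0,-10]],"twist":[[0,0,0],[0,0,0],[0,0,0],[0,0,0]]}'; python3 -c "
from h import *
go([.463,.037,.14],-.18)"
```

```text
time_s: 17.18
tcp_pos: [0.6236, -0.197, 0.2195]
eef_rot: [3.14, -0.009, -0.149]
contact_force: [1.2, 0.3, -0.0]
finger_gap: 0.0359
t=17.18 row trans cm [-19.42 -20.77   7.75] twist deg [ 0.08 -0.51  1.79] | tcp [ 0.6236 -0.197   0.2195] [ 3.14  -0.009 -0.149]
```

```bash
python3 -m crank '{"translation":[[-5,-4,0],[-10,-8,0],[-14,-13,0],[-19.4,-17,2],[-19.4,-20.8,5]],"twist":[[0,-0.5,1.8],[0,-0.5,1.8],[0,-0.5,1.8],[0,-0.5,1.8],[0,-0.5,1.8]]}' 4.5; python3 -c "
from h import *
go([.463,.037,.14],-.18)"
```

```text
time_s: 17.8
tcp_pos: [0.4594, 0.0388, 0.1672]
eef_rot: [3.14, 0.001, -0.181]
contact_force: [0.7, -1.2, -0.6]
finger_gap: 0.0449
t=17.80 row trans cm [0.39 0.11 2.72] twist deg [ 0.09  0.08 -0.06] | tcp [0.4594 0.0388 0.1672] [ 3.14e+00  1.00e-03 -1.81e-01]
```

```bash
python3 -m crank '{"translation":[[0.4,0.1,2.7],[0.4,0.1,2.7],[0.4,0.1,2.7],[0.4,0.1,2.7]],"twist":[[0,0,0],[0,0,0],[0,0,0],[0,0,0]]}'; python3 look.py w13;python3 fit.py .463 .037 .083 -.18; python3 -c "
from h import *
go([.463,.037,.0675],-.18)"
```

```text
time_s: 18.3
tcp_pos: [0.464, 0.0364, 0.141]
eef_rot: [3.14, -0.001, -0.182]
contact_force: [0.1, 0.1, 0.7]
finger_gap: 0.0452
18.35 [0.46395743 0.0364429  0.14099731] [ 3.14009289e+00 -6.17688702e-04 -1.82058821e-01] 0.04498158578203638 [-0.54207025 -0.3556896   0.25739631]
fit (array([ 0.4625,  0.0397, -0.1723]), np.float64(0.05609648847289406))
t=18.40 row trans cm [-0.09 -0.05  7.35] twist deg [ 0.09 -0.03 -0.12] | tcp [0.4638 0.0365 0.141 ] [ 3.14  -0.    -0.182]
```

View pics/w13.png

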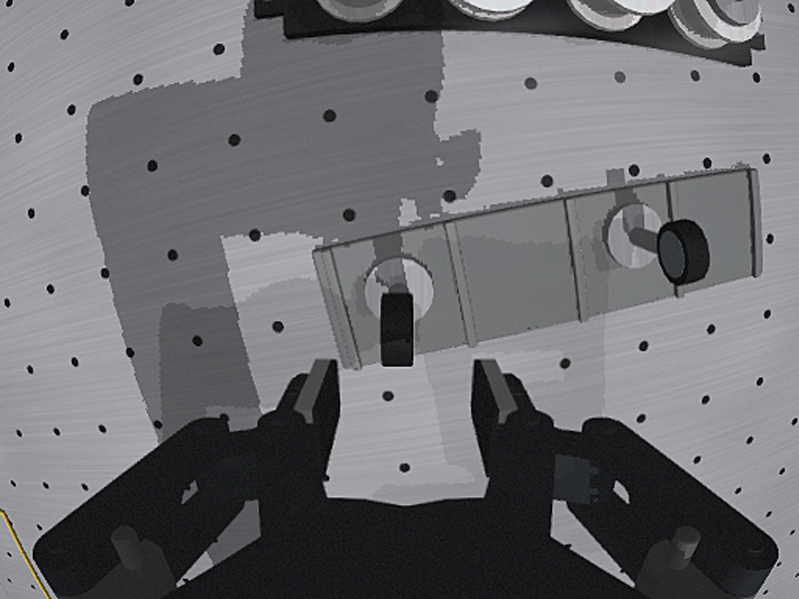

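View pics/fit.png

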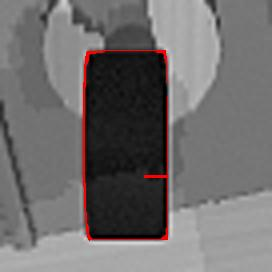

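```bash
python3 -c "
from h import *
go([.4627,.0395,.0675],-.172)"
```

```text
t=18.40 row trans cm [-0.17 -0.29  7.35] twist deg [ 0.09 -0.03 -0.57] | tcp [0.4638 0.0365 0.141 ] [ 3.14  -0.    -0.182]
```

```bash
python3 -m crank '{"translation":[[-0.2,-0.3,1],[-0.2,-0.3,3.5],[-0.2,-0.3,6],[-0.2,-0.3,7.3],[-0.2,-0.3,7.3]],"twist":[[0,0,-0.6],[0,0,-0.6],[0,0,-0.6],[0,0,-0.6],[0,0,-0.6]]}'; python3 -m crank '{"translation":[[0,0,0],[0,0,0],[0,0,0],[0,0,0],[0,0,0]],"twist":[[0,0,0],[0,0,0],[0,0,0],[0,0,0],[0,0,0]]}' 0.6 50; python3 look.py w14
```

```text
time_s: 19.02
tcp_pos: [0.4618, 0.0398, 0.0671]
eef_rot: [3.14, 0.002, -0.171]
contact_force: [0.2, -0.6, -0.1]
finger_gap: 0.0452
time_s: 19.65
tcp_pos: [0.4622, 0.0398, 0.0677]
eef_rot: [3.14, 0.0, -0.171]
contact_force: [-0.3, 0.1, 6.1]
finger_gap: 0.0135
19.7 [0.46226289 0.03978772 0.06770546] [ 3.14015400e+00  3.77219516e-04 -1.71526542e-01] 0.0132965658405097 [0.44517397 0.08503888 5.96004129]
```

View pics/w14.png

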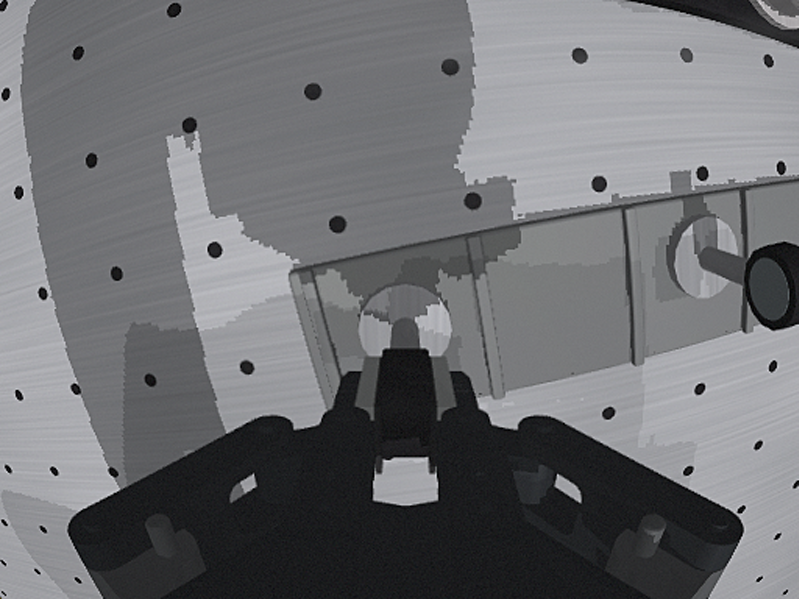

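```bash
python3 -m crank '{"translation":[[0,0,-1],[0,0,-4],[0,0,-9],[0,0,-14],[0,0,-15.5]],"twist":[[0,0,0],[0,0,0],[0,0,0],[0,0,0],[0,0,0]]}'; python3 -c "
from h import *
go([.6312,-.122,.215],-.147)"
```

```text
time_s: 20.32
tcp_pos: [0.4636, 0.0399, 0.226]
eef_rot: [3.14, -0.006, -0.171]
contact_force: [0.1, 0.7, -2.1]
finger_gap: 0.0133
t=20.32 row trans cm [19.27 13.09  1.23] twist deg [ 0.08 -0.32 -1.39] | tcp [0.4636 0.0399 0.226 ] [ 3.14  -0.006 -0.171]
```

```bash
python3 -m crank '{"translation":[[2,5,0],[6,9,0],[10,13,0],[14.5,13.1,0],[19.2,13.1,0.5]],"twist":[[0,-0.3,-1.4],[0,-0.3,-1.4],[0,-0.3,-1.4],[0,-0.3,-1.4],[0,-0.3,-1.4]]}';python3 -m crank '{"translation":[[0,0,0],[0,0,0]],"twist":[[0,0,0],[0,0,0]]}'; python3 -c "
from h import *
go([.6312,-.122,.125],-.147)"
```

```text
time_s: 20.95
tcp_pos: [0.6311, -0.1232, 0.2226]
eef_rot: [3.14, 0.0, -0.149]
contact_force: [0.3, -0.3, -1.3]
finger_gap: 0.0134
time_s: 21.2
tcp_pos: [0.6298, -0.1227, 0.2219]
eef_rot: [3.141, 0.003, -0.149]
contact_force: [-0.2, 0.1, -0.8]
finger_gap: 0.0135
t=21.20 row trans cm [ 0.16 -0.1   9.69] twist deg [ 0.05  0.18 -0.09] | tcp [ 0.6298 -0.1227  0.2219] [ 3.141e+00  3.000e-03 -1.490e-01]
```

```bash
python3 -m crank '{"translation":[[0.1,-0.1,2],[0.1,-0.1,4.5],[0.1,-0.1,7],[0.1,-0.1,9.7],[0.1,-0.1,9.7]],"twist":[[0,0.2,0],[0,0.2,0],[0,0.2,0],[0,0.2,0],[0,0.2,0]]}'; python3 look.py w15; python3 -c "
from h import *
go([.6312,-.122,.1165],-.147)"
```

```text
time_s: 21.82
tcp_pos: [0.6274, -0.1207, 0.1232]
eef_rot: [-3.141, 0.006, -0.148]
contact_force: [-0.5, -0.2, -1.4]
finger_gap: 0.0136
21.875 [ 0.62901413 -0.12126053  0.12476726] [ 3.14130793e+00  2.44405658e-03 -1.48506152e-01] 0.013935178723024504 [-0.59474468  0.08271618 -0.82261134]
t=21.88 row trans cm [0.23 0.04 0.83] twist deg [ 0.02  0.14 -0.09] | tcp [ 0.629  -0.1213  0.1248] [ 3.141e+00  2.000e-03 -1.490e-01]
```

View pics/w15.png

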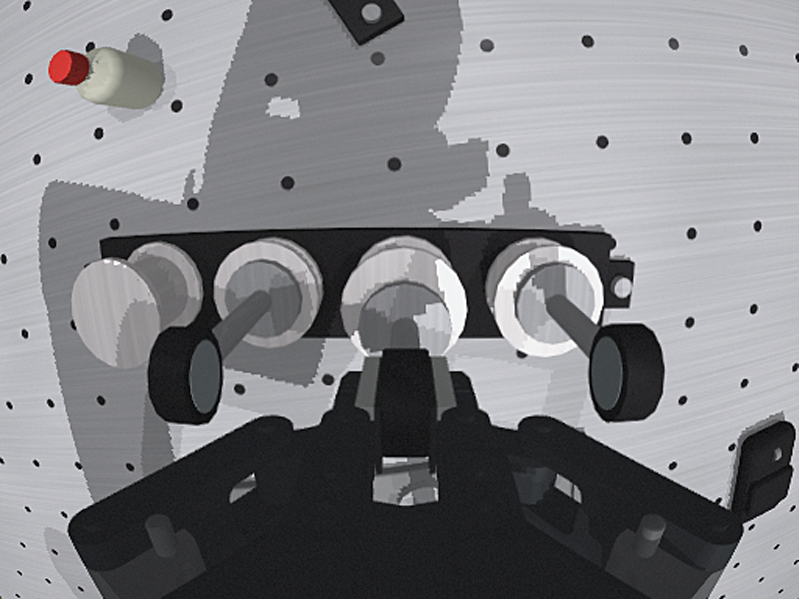

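```bash
python3 -m crank '{"translation":[[0.25,0,0.3],[0.25,0,0.6],[0.25,0,0.75],[0.25,0,0.75],[0.25,0,0.75]],"twist":[[0,0.15,0],[0,0.15,0],[0,0.15,0],[0,0.15,0],[0,0.15,0]]}';python3 -m crank '{"translation":[[0,0,0.1],[0,0,0.1],[0,0,0.1]],"twist":[[0,0,0],[0,0,0],[0,0,0]]}'
```

```text
time_s: 22.5
tcp_pos: [0.6315, -0.1216, 0.1174]
eef_rot: [3.141, -0.0, -0.148]
contact_force: [-0.6, -0.4, -2.2]
finger_gap: 0.0133
time_s: 22.88
tcp_pos: [0.6315, -0.1216, 0.1163]
eef_rot: [3.141, -0.0, -0.148]
contact_force: [-0.7, 0.3, -1.6]
finger_gap: 0.0135
```

```bash
python3 -m crank '{"translation":[[0,0,0.08],[0,0,0.08],[0,0,0.08]],"twist":[[0,0,0],[0,0,0],[0,0,0]]}';python3 -m crank '{"translation":[[0,0,0.06],[0,0,0.06],[0,0,0.06]],"twist":[[0,0,0],[0,0,0],[0,0,0]]}'
```

```text
time_s: 23.25
tcp_pos: [0.6316, -0.1216, 0.1158]
eef_rot: [3.141, -0.001, -0.148]
contact_force: [0.1, -0.3, 0.2]
finger_gap: 0.0134
time_s: 23.62
tcp_pos: [0.6317, -0.1216, 0.1158]
eef_rot: [3.141, -0.001, -0.148]
contact_force: [-1.1, 0.5, 5.8]
finger_gap: 0.0133
```

Seated. Release and look.

```bash
python3 -m crank '{"translation":[[0,0,0],[0,0,0],[0,0,0],[0,0,0]],"twist":[[0,0,0],[0,0,0],[0,0,0],[0,0,0]]}' 3.2; python3 look.py w16;python3 -m crank '{"translation":[[0,0,-2],[0,0,-5],[0,0,-9],[0,0,-9]],"twist":[[0,0,0],[0,0,0],[0,0,0],[0,0,0]]}'; python3 -c "
from h import *
go([.472,-.115,.13],.0)"
```

```text
time_s: 24.12
tcp_pos: [0.6317, -0.1216, 0.1155]
eef_rot: [3.141, -0.001, -0.148]
contact_force: [-0.7, -0.7, -0.2]
finger_gap: 0.032
24.175 [ 0.63168808 -0.12164077  0.11557761] [ 3.14115813e+00 -7.73483556e-04 -1.48433445e-01] 0.031800221273243064 [ 0.79895105 -0.8572962   0.22910349]
time_s: 24.68
tcp_pos: [0.6341, -0.1225, 0.2095]
eef_rot: [3.139, -0.009, -0.148]
contact_force: [0.3, -0.5, -0.8]
finger_gap: 0.032
t=24.68 row trans cm [-16.21   1.64   7.8 ] twist deg [ 0.16 -0.51 -8.5 ] | tcp [ 0.6341 -0.1225  0.2095] [ 3.139 -0.009 -0.148]
```

View pics/w16.png

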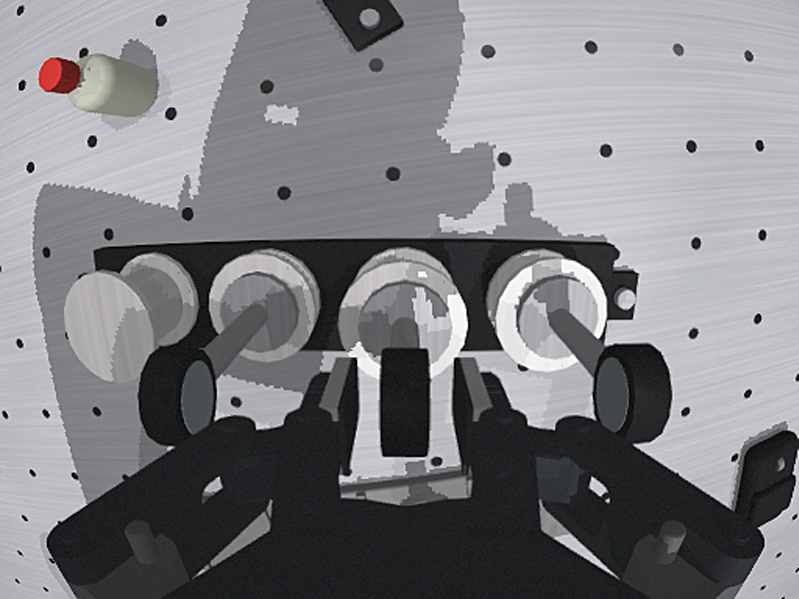

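Lens c stands at (405,317) on its riser, upright. Now d.

```bash
python3 -m crank '{"translation":[[-5,0.4,0],[-11,1,0],[-16.2,1.6,0],[-16.2,1.6,5],[-16.2,1.6,7.5]],"twist":[[0.2,-0.5,-8.5],[0.2,-0.5,-8.5],[0.2,-0.5,-8.5],[0.2,-0.5,-8.5],[0.2,-0.5,-8.5]]}' 4.5; python3 -m crank '{"translation":[[0,0,0],[0,0,0]],"twist":[[0,0,0],[0,0,0]]}';python3 look.py w17;python3 fit.py .472 -.115 .071 0; python3 -c "
from h import *
go([.472,-.115,.0555],0)"
```

```text
time_s: 25.3
tcp_pos: [0.4701, -0.114, 0.1314]
eef_rot: [-3.14, 0.003, -0.001]
contact_force: [-0.1, -0.2, 0.6]
finger_gap: 0.0452
time_s: 25.55
tcp_pos: [0.4701, -0.1139, 0.1314]
eef_rot: [-3.139, 0.003, -0.001]
contact_force: [0.5, -0.2, -0.3]
finger_gap: 0.045
25.6 [ 0.470565   -0.11413171  0.13185037] [-3.14011319e+00  1.58322576e-03 -5.53348514e-04] 0.04496849698693093 [ 0.20325959 -0.63511619  0.03860305]
fit (array([ 0.4717, -0.1139,  0.0212]), np.float64(0.06226475279106858))
t=25.65 row trans cm [0.12 0.09 7.66] twist deg [-0.06  0.05 -0.03] | tcp [ 0.4708 -0.1142  0.1321] [-3.14e+00  1.00e-03 -0.00e+00]
```

View pics/w17.png

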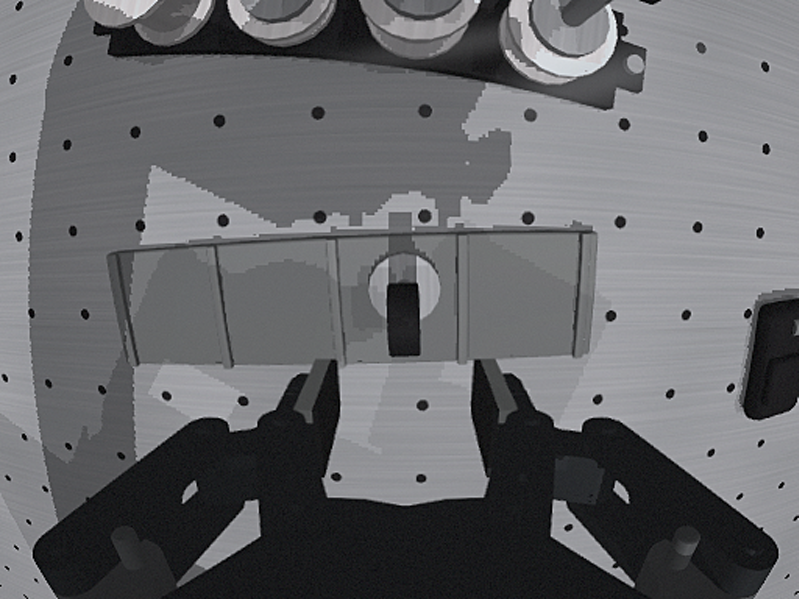

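View pics/fit.png

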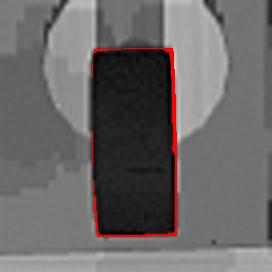

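```bash
python3 -m crank '{"translation":[[0.1,0,2],[0.1,0,4],[0.1,0,6],[0.1,0,7.6],[0.1,0,7.6]],"twist":[[0,0,-1.2],[0,0,-1.2],[0,0,-1.2],[0,0,-1.2],[0,0,-1.2]]}'; python3 -m crank '{"translation":[[0,0,0],[0,0,0],[0,0,0],[0,0,0],[0,0,0]],"twist":[[0,0,0],[0,0,0],[0,0,0],[0,0,0],[0,0,0]]}' 0.6 50; python3 look.py w18;python3 -m crank '{"translation":[[0,0,-1],[0,0,-4],[0,0,-9],[0,0,-14],[0,0,-15.5]],"twist":[[0,0,0],[0,0,0],[0,0,0],[0,0,0],[0,0,0]]}'; python3 -c "
from h import *
go([.653,.0252,.215],-.147)"
```

```text
time_s: 26.28
tcp_pos: [0.4718, -0.1141, 0.056]
eef_rot: [-3.14, 0.001, 0.021]
contact_force: [0.2, -0.2, -0.0]
finger_gap: 0.0451
time_s: 26.9
tcp_pos: [0.4725, -0.1144, 0.0569]
eef_rot: [-3.141, -0.001, 0.021]
contact_force: [-0.5, -0.3, 5.8]
finger_gap: 0.0132
26.95 [ 0.47250411 -0.11434451  0.05684575] [-3.14108464e+00 -5.20853220e-04  2.05945598e-02] 0.013144015735926756 [0.28987316 1.26830544 5.98147079]
time_s: 27.58
tcp_pos: [0.4737, -0.115, 0.2154]
eef_rot: [3.139, -0.006, 0.021]
contact_force: [-0.9, -0.3, -1.5]
finger_gap: 0.0133
t=27.57 row trans cm [ 18.22 -13.64   0.12] twist deg [ 0.11 -0.36  9.62] | tcp [ 0.4737 -0.115   0.2154] [ 3.139 -0.006  0.021]
```

View pics/w18.png

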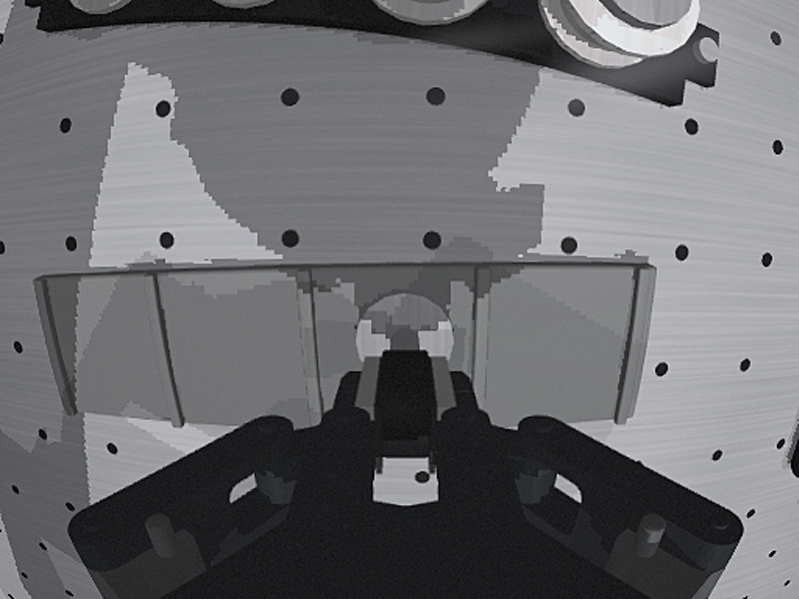

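```bash
python3 -m crank '{"translation":[[1,-6,0],[3,-12,0],[8,-13.6,0],[13,-13.6,0],[18.2,-13.6,0]],"twist":[[0,-0.3,5],[0,-0.3,9.6],[0,-0.3,9.6],[0,-0.3,9.6],[0,-0.3,9.6]]}';python3 -m crank '{"translation":[[0,0,0],[0,0,0]],"twist":[[0,0,0],[0,0,0]]}'; python3 -c "
from h import *
go([.653,.0252,.126],-.147)"
```

```text
time_s: 28.2
tcp_pos: [0.6534, 0.0256, 0.2163]
eef_rot: [3.139, 0.0, -0.146]
contact_force: [1.4, 0.5, -0.8]
finger_gap: 0.013
time_s: 28.45
tcp_pos: [0.6519, 0.0259, 0.2156]
eef_rot: [3.139, 0.003, -0.145]
contact_force: [-0.2, 1.2, -0.5]
finger_gap: 0.0134
t=28.45 row trans cm [0.15 0.03 8.96] twist deg [0.13 0.19 0.09] | tcp [0.6519 0.0259 0.2156] [ 3.139e+00  3.000e-03 -1.450e-01]
```

```bash
python3 -m crank '{"translation":[[0.2,0,2],[0.2,0,4.5],[0.2,0,7],[0.2,0,8.9],[0.2,0,8.9]],"twist":[[0.1,0.2,0],[0.1,0.2,0],[0.1,0.2,0],[0.1,0.2,0],[0.1,0.2,0]]}'; python3 look.py w19; python3 -c "
from h import *
go([.653,.0252,.1175],-.147)"
```

```text
time_s: 29.08
tcp_pos: [0.6514, 0.0255, 0.1252]
eef_rot: [3.141, 0.004, -0.146]
contact_force: [-0.9, 0.0, -1.0]
finger_gap: 0.0131
29.125 [0.65271364 0.02539903 0.12644599] [ 3.14108123e+00  1.31630036e-03 -1.45566236e-01] 0.013102316943672414 [-0.24079646 -0.82020513 -1.35474614]
t=29.12 row trans cm [0.03 0.02 0.89] twist deg [0.03 0.08 0.08] | tcp [0.6527 0.0254 0.1264] [ 3.141e+00  1.000e-03 -1.460e-01]
```

View pics/w19.png

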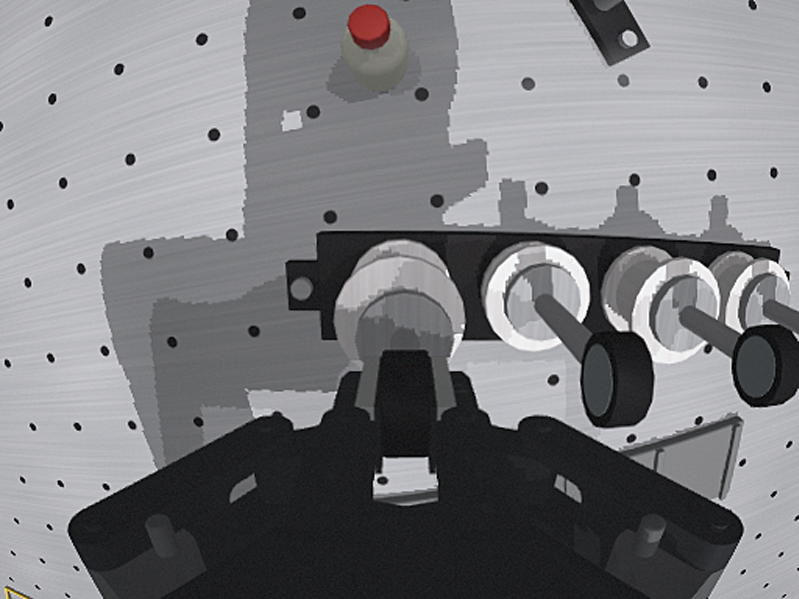

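```bash
python3 -m crank '{"translation":[[0.1,-0.1,0.3],[0.1,-0.1,0.6],[0.1,-0.1,0.8],[0.1,-0.1,0.8],[0.1,-0.1,0.8]],"twist":[[0,0.1,0],[0,0.1,0],[0,0.1,0],[0,0.1,0],[0,0.1,0]]}';python3 -m crank '{"translation":[[0,0,0.1],[0,0,0.1],[0,0,0.1]],"twist":[[0,0,0],[0,0,0],[0,0,0]]}'
```

```text
time_s: 29.75
tcp_pos: [0.6539, 0.0262, 0.1185]
eef_rot: [3.141, -0.001, -0.146]
contact_force: [-0.6, 0.4, -0.8]
finger_gap: 0.0133
time_s: 30.12
tcp_pos: [0.6539, 0.0262, 0.1175]
eef_rot: [3.141, -0.001, -0.146]
contact_force: [-0.1, -0.1, -0.3]
finger_gap: 0.0133
```

```bash
python3 -m crank '{"translation":[[0,0,0.08],[0,0,0.08],[0,0,0.08]],"twist":[[0,0,0],[0,0,0],[0,0,0]]}';python3 -m crank '{"translation":[[0,0,0.06],[0,0,0.06],[0,0,0.06]],"twist":[[0,0,0],[0,0,0],[0,0,0]]}'
```

```text
time_s: 30.5
tcp_pos: [0.654, 0.0263, 0.1169]
eef_rot: [3.141, -0.001, -0.146]
contact_force: [0.7, -0.2, 0.6]
finger_gap: 0.013
time_s: 30.88
tcp_pos: [0.6541, 0.0263, 0.1169]
eef_rot: [3.141, -0.001, -0.145]
contact_force: [-1.0, 1.5, 6.0]
finger_gap: 0.0134
```

```bash
python3 -m crank '{"translation":[[0,0,0],[0,0,0],[0,0,0],[0,0,0]],"twist":[[0,0,0],[0,0,0],[0,0,0],[0,0,0]]}' 3.2; python3 -m crank '{"translation":[[0,0,-2],[0,0,-5],[0,0,-10],[0,0,-14],[0,0,-14]],"twist":[[0,0,0],[0,0,0],[0,0,0],[0,0,0],[0,0,0]]}'; python3 -c "
from h import *
go([.54,-.085,.28],-.147)"
```

```text
time_s: 31.38
tcp_pos: [0.6541, 0.0263, 0.1167]
eef_rot: [3.141, -0.001, -0.146]
contact_force: [-0.7, 0.5, 0.1]
finger_gap: 0.0324
time_s: 32.0
tcp_pos: [0.6564, 0.0261, 0.2611]
eef_rot: [3.141, -0.01, -0.145]
contact_force: [0.5, -0.3, -0.1]
finger_gap: 0.0322
t=32.00 row trans cm [-9.88 12.68 -1.99] twist deg [ 0.02 -0.58  0.09] | tcp [0.6564 0.0261 0.2611] [ 3.141 -0.01  -0.145]
```

```bash
python3 -m crank '{"translation":[[-9.9,12.7,-2],[-9.9,12.7,-2],[-9.9,12.7,-2],[-9.9,12.7,-2],[-9.9,12.7,-2]],"twist":[[0,-0.6,0],[0,-0.6,0],[0,-0.6,0],[0,-0.6,0],[0,-0.6,0]]}'; python3 look.py w20; python3 - <<'E'
from fit import *
t=camera('top');s=camera('scene')
cv2.imwrite('pics/t20.png',cv2.resize(t[90:290,140:400],None,fx=3,fy=3,interpolation=cv2.INTER_CUBIC))
cv2.imwrite('pics/s20.png',cv2.resize(s[140:310,180:350],None,fx=3.5,fy=3.5,interpolation=cv2.INTER_CUBIC))
for n,x,y in(('d',.6525,.0247),('a',.6424,-.048),('c',.6306,-.1221),('b',.62,-.1959)):
    p,e=fit(x,y,.132,-.147);print(n,p,round(e,3),'off mm',(p[:2]-[x,y])*1000)
E
```

```text
time_s: 32.62
tcp_pos: [0.54, -0.0848, 0.2794]
eef_rot: [-3.141, 0.001, -0.146]
contact_force: [0.8, 0.7, 0.1]
finger_gap: 0.032
32.675 [ 0.54027335 -0.08456496  0.27944108] [-3.14130465e+00  8.59349139e-04 -1.44880390e-01] 0.03235708654741797 [ 0.13884663 -0.45343401  0.12417574]
d [0.6545 0.0295 0.2453] 0.436 off mm [2.0018 4.8466]
a [ 0.6434 -0.0414 -0.3203] 0.44 off mm [0.9845 6.5838]
c [ 0.6306 -0.1221 -0.347 ] 1.0 off mm [0. 0.]
b [ 0.6111 -0.2078 -1.6118] 0.597 off mm [ -8.8633 -11.9399]
```

View pics/w20.png

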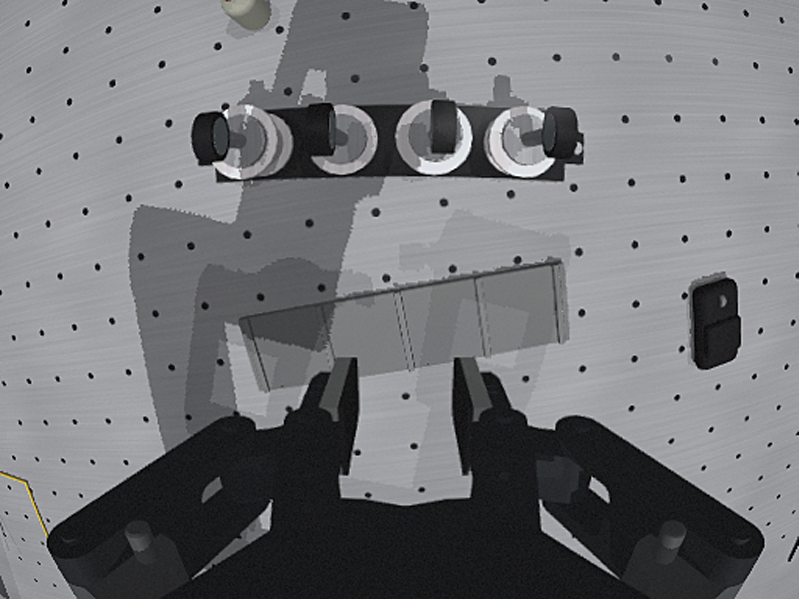

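View pics/t20.png

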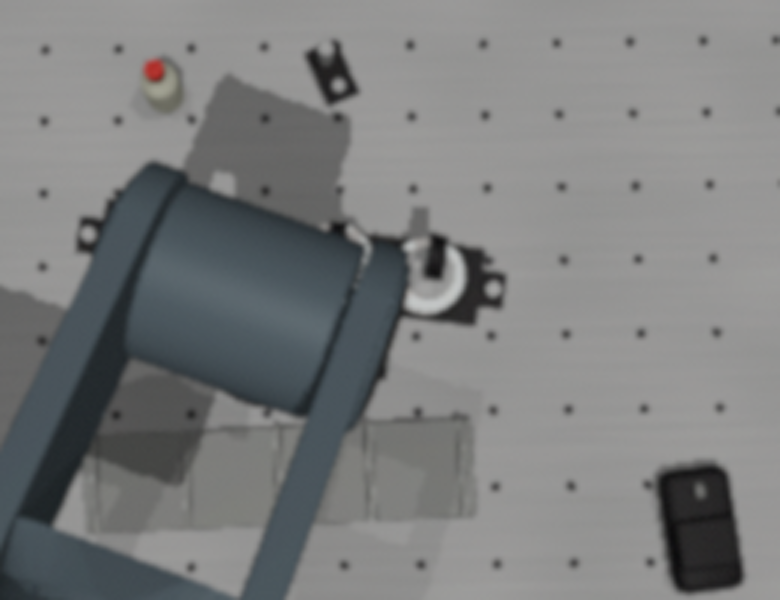

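View pics/s20.png

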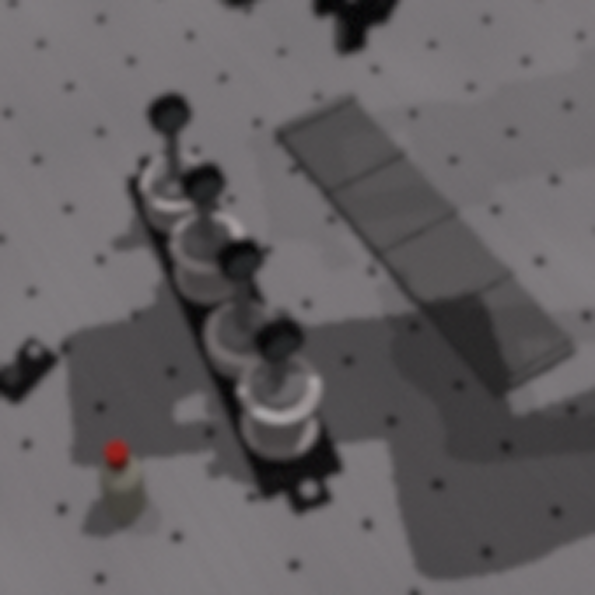

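```bash
python3 - <<'E'
from h import *
im=camera('wrist');c=calibration('wrist');F=5;x0,y0=110,50
d=cv2.resize(im[50:125,110:395],None,fx=F,fy=F,interpolation=cv2.INTER_CUBIC)
d=np.clip(d.astype(float)*1.6+15,0,255).astype(np.uint8)
def cir(cx,cy,z,r,col,ax=None):
    pts=[]
    for t in np.linspace(0,2*np.pi,60):
        q=np.array([cx+r*np.cos(t),cy+r*np.sin(t),z]) if ax is None else np.array([cx,cy,z])+ax+r*np.array([np.cos(-.147)*np.cos(t),np.sin(-.147)*np.cos(t),np.sin(t)])
        u=proj('wrist',q,c);pts.append([(u[0]-x0+.5)*F,(u[1]-y0+.5)*F])
    cv2.polylines(d,[np.int32(pts)],True,col,1)
for x,y,h in((.6525,.0247,.07),(.6424,-.048,.034),(.6306,-.1221,.058),(.62,-.1959,.046)):
    cir(x,y,h,.03,(0,255,0));cir(x,y,h+.008,.021,(0,255,255))
    for s in(-.007,.007): cir(x,y,.132,.017,(80,80,255),s*np.array([np.sin(-.147),-np.cos(-.147),0]))
cv2.imwrite('pics/ov.png',cv2.resize(d,(800,int(800*d.shape[0]/d.shape[1]))))
E
```

```text
(no output)
```

View pics/ov.png

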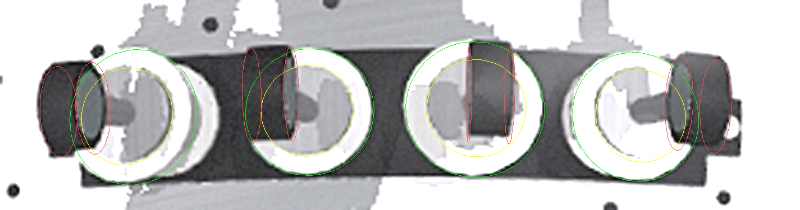

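```bash
python3 -c "
from rig import bot,sensors
s=sensors.read_state();print(s['time_s'],s['contact_force'],s['finger_gap'])
print(bot.close_job())"
```

```text
33.025 [-0.00752756  0.24654072 -0.84322245] 0.03167099914924926
the job is handed in; nothing more can be done
None
```

I moved all four lenses onto the rail (a, b, c, d onto risers a, b, c, d) and handed the job in at about 33 s of the 93 s allowed. No verdict came back. Each lens was lowered until the wrist felt light contact of about 6 N, then released. The gripper ended clear of everything at about 0.28 m.

**Final overlay check:** on the last wrist picture, the drawn seat positions matched the lens feet and rings within about 2 mm. All four lenses stood upright with their axes along the rail.

**Checks that failed:** the automatic ring fit on the final picture gave no usable numbers, because the black rings merge with the black rail. In the top view the arm hid most of the rail, so I judged the final placement by the overlay and the scene camera.

**Bystanders:** the bottle and mouse looked unmoved in the pictures. I did not measure their positions again.

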